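Load the reagent carrier for the next analyser run

TASK

Gather the reagents for the next run into the grey four-bay carrier on the bench: stand the blue-, orange- and green-capped vials in the adapters of their cap's colour, and the white diluent bottle with the flat screw cap in the white adapter with the wide pocket. Each must stand upright on the floor of its own pocket; set them down without letting them fall or tip. The violet-capped vial and the dropper bottle with the pointed nozzle belong to other work: leave them standing where they are.

Things in the scene. Friction and masses are not known exactly. Their poses are not given: they have to be found in the camera images.
- vial_blue: Glass reagent vial with a blue screw cap, upright on the bench. 22 mm diameter, 41 mm tall; cap (20 mm wide) the top 13 mm. About 28 g. Origin: centre of its underside, z up. Belongs in the blue adapter. Small fixed ware (a beaker 52 mm wide, 66 mm tall, and a stack of cups) stands among the vials, 25 mm or more clear of each: come from straight above, fingers little opened.
- vial_orange: Glass reagent vial with an orange screw cap, upright on the bench. 22 mm diameter, 41 mm tall; cap (20 mm wide) the top 13 mm. About 28 g. Origin: centre of its underside, z up. Belongs in the orange adapter. Small fixed ware (a beaker 52 mm wide, 66 mm tall, and a stack of cups) stands among the vials, 25 mm or more clear of each: come from straight above, fingers little opened.
- vial_green: Glass reagent vial with a green screw cap, upright on the bench. 22 mm diameter, 41 mm tall; cap (20 mm wide) the top 13 mm. About 28 g. Origin: centre of its underside, z up. Belongs in the green adapter. Small fixed ware (a beaker 52 mm wide, 66 mm tall, and a stack of cups) stands among the vials, 25 mm or more clear of each: come from straight above, fingers little opened.
- diluent_bottle: White plastic diluent bottle with a ribbed flat-topped white screw cap, standing upright. 37 x 40 mm in plan, 94 mm tall: body to 73 mm, the round cap (26 mm diameter) from 76 to 94 mm. About 110 g. Origin: centre of its underside, z up. Belongs in the white adapter. Much taller than the vials: a hand set low beside it may strike it.
- vial_violet: Glass reagent vial with a violet screw cap, upright on the bench. 22 mm diameter, 41 mm tall; cap (20 mm wide) the top 13 mm. About 28 g. Origin: centre of its underside, z up. A look-alike: stays where it stands. Small fixed ware (a beaker 52 mm wide, 66 mm tall, and a stack of cups) stands among the vials, 25 mm or more clear of each: come from straight above, fingers little opened.
- dropper_bottle: White squeeze dropper bottle with a pointed conical nozzle, standing upright. 35 mm diameter, 95 mm tall. A look-alike: it has no place in the carrier and stays where it stands. Origin: centre of its underside, z up.
- adapter_blue: Dark blue adapter block, 64 x 64 x 18 mm, in the fixed grey 2 x 2 carrier (138 mm square, 12 mm rim; blocks 66 mm apart). Round pocket in its middle: 38 mm wide, 14 mm deep. Origin: centre of its underside, 4 mm above the bench; z up (pocket floor +4 mm, top +18 mm), x and y along its sides. Holds the blue-capped vial. Behind, the analyser overhangs the bench from x = 0.56 m on, 0.15 m up.
- adapter_orange: Orange adapter block, 64 x 64 x 18 mm, in the fixed grey 2 x 2 carrier (138 mm square, 12 mm rim; blocks 66 mm apart). Round pocket in its middle: 38 mm wide, 14 mm deep. Origin: centre of its underside, 4 mm above the bench; z up (pocket floor +4 mm, top +18 mm), x and y along its sides. Holds the orange-capped vial. Behind, the analyser overhangs the bench from x = 0.56 m on, 0.15 m up.
- adapter_green: Green adapter block, 64 x 64 x 18 mm, in the fixed grey 2 x 2 carrier (138 mm square, 12 mm rim; blocks 66 mm apart). Round pocket in its middle: 38 mm wide, 14 mm deep. Origin: centre of its underside, 4 mm above the bench; z up (pocket floor +4 mm, top +18 mm), x and y along its sides. Holds the green-capped vial. Behind, the analyser overhangs the bench from x = 0.56 m on, 0.15 m up.
- adapter_white: White adapter block, 64 x 64 x 18 mm, in the fixed grey 2 x 2 carrier (138 mm square, 12 mm rim; blocks 66 mm apart). Round pocket in its middle: 54 mm wide, 14 mm deep. Origin: centre of its underside, 4 mm above the bench; z up (pocket floor +4 mm, top +18 mm), x and y along its sides. Holds the diluent bottle. Behind, the analyser overhangs the bench from x = 0.56 m on, 0.15 m up.
There are look-alikes about, which are no part of the job. What is shaped like the vial_green but red is not meant.

How it is judged:
By the outcome, as a careful person would: the job done as asked, in the order asked, and still so for the second after the job is handed in, with the robot touching nothing.
It also fails if it takes over 112 s, if anything falls off the work surface, if the arm or the gripper's body presses on something with over 40 N, if the wrist force passes 120 N, or if a joint passes its speed limit or range.

ROBOT

A 6-joint arm with a two-finger parallel gripper is mounted at the origin on a cart in front of the work surface, level with it; the furniture and walls round the work are solid. World frame = base frame: x ahead of the robot, y to its left, z up, the work surface at z = 0. Lengths are in m, angles in degrees, forces in N, time in s.
With the tool pointing down it reaches from about 0.325 to 0.9 m from the base axis. Payload 6.1 kg.
Tool frame: the origin (TCP) lies midway between the tips of the shut fingers; the grasp point (between the pads) lies 19 mm behind it; y points along the fingers, z is the direction in which the jaws open and shut, and the axes are right-handed (so a half turn about y gives the same grasp; the last joint's range is limited). The gripper opens to 87 mm and grips with 3 to 60 N. Pads are 19 mm wide; open, the fingers measure 117 mm over their backs; the gripper's body (75 mm by 190 mm) begins 51 mm behind the grasp point.
Start: joints at [-84.231, 12.628, 87.462, -0, 79.91, -7.225], TCP at [0.141, -0.609, 0.223] pointing down, gripper open.
Joint ranges: [-170.65, 170.65], [-52.31, 119.04], [5.05, 147.46], [-71.25, 251.25], [11.57, 151.72], [-153.62, 153.62]. Speed limits (degrees/s): [147.25, 147.25, 172.46, 180, 180, 180].

INTERFACE

Orientations are given as [roll, pitch, yaw] about the fixed x, y, z axes, in that order (R = Rz(yaw) Ry(pitch) Rx(roll)).
In Python, from rig import get_obs, viewer, order gives the robot as it stands.
- The arm moves only by the tool servo_tool, never from a script. Its argument "moves" is a list of rows, each a list of 5 numbers: the opening in per cent of the stroke, from 0 (shut) to 100 (fully open), then the shift along the tool's x, y, z in cm, then the turn about the tool's y in degrees. A call has 1 to 5 rows; each row shifts and turns the commanded pose from where the row before left it, along the tool's axes as they then stand; what a row does not reach is not made up. A row lasts 1/10 s, in which the tool goes at most 50 mm and 8.59 degrees, less where a joint would pass 70% of its speed; a pose out of reach is approached as far as the arm can. A call with a gripper value outside its range is refused whole. The fingers move at their own pace and stop on an object; "force" is the grip in N (left out, the last holds). Time passes only in rows, so rows that do not move let the fingers close. It gives the time, the measured TCP pose, the force and the opening at its end, in the units of the state.
- get_obs(): the state, without advancing time (a new reading comes with each control period).
- viewer.camera(name): name is "scene" or "side" or "wrist"; returns a dict with "color" (400x640x3 uint8, red, green, blue), "fx", "fy", "cx", "cy" (pixels), "k1" (the pictures are not rectified: a ray, as slopes to the right and down, at radius r is drawn at 1 + k1 r^2 times it, then the intrinsics apply), "pose" (4x4, takes a point from camera to world coordinates); the wrist camera has in their place "T_tool_cam" (4x4, takes a point from camera to tool coordinates, whose origin is the TCP and whose axes are the tool frame's). Camera axes: x right, y up, looking along -z (the intrinsics and any distortion apply to the point x, -y, -z); pixel columns grow to the right and rows downward; lengths in m; the calibration is good to about 2 mm. A picture is of the moment at which its call begins: read the wrist's pose just before it. There is no depth.
- order.finish_job(): hands the job in, once; it reports no verdict.
Trained networks look in a picture, given as the dict that the camera call returned (one of the last four; its "shot" number tells which), for a name from the list of things; names that differ only in an ending like _2 or _b are one class to them, and where a whole thing is asked for, a point or a joint stands for the part that bears it (a point fixed in the world has none). Each returns a list of dicts, best first, with "conf" (0 to 1); they miss things now and then, are a little off and sometimes report something else, mostly with a low value. They report only what shows in the picture. A call takes as long as a camera call. They do not tell look-alikes from the thing itself.
- viewer.regions_of(target, picture): "region" (400x640 bool, what is visible of it) and "rect" ([centre column, centre row, width, height] in pixels, round what is visible of it).
- viewer.landmark_of(target, picture): "location" ([column, row] in pixels: a listed point, or the origin of a listed thing).
The state is a dict: "clock": time; "qpos": joint angles; "joint_vel": joint speeds; "joint_torque": joint torques, N m; "eef_pos": TCP position; "tcp_rot": TCP orientation; "wrist_force": force on the tool from outside, world axes, zero at the start; "moment": the same for the moment, N m; "gripper_width": finger opening in m.
Only numpy, scipy, OpenCV 4.12 (cv2) and the standard library are available. Lean on these libraries where they do the work, as an engineer would, in place of code of your own. Each camera call takes 0.05 s, during which the arm holds its last target.

## Working session

There is one attempt and no reset: what is moved stays moved. The work goes in short steps, Python scripts to look and compute and a tool call to move; the robot and the scene stay as the last step left them, time stands still between calls to the robot, and variables do not carry over. Pictures are saved under pics/ and viewed, and the job is handed in when it is done.

Besides the shell and the picture viewer there is one more tool, called as a command line: name --pt "numbers of a row" for each row, then --argument value for the rest. servo_tool: Moves the arm, as the interface text tells. Its arguments: {"type":"object","properties":{"moves":{"type":"array","items":{"type":"array","items":{"type":"number"}}},"force":{"type":"number"}},"required":["moves"]}

```bash
ls; mkdir -p pics
cat > h.py <<'E'
import numpy as np, cv2
from rig import get_obs, viewer, order
from scipy.spatial.transform import Rotation as R
def save(p,n): cv2.imwrite(f'pics/{n}.png',p['color'][:,:,::-1])
def Ttool(o):
    T=np.eye(4);T[:3,:3]=R.from_euler('xyz',o['tcp_rot'],degrees=True).as_matrix();T[:3,3]=o['eef_pos'];return T
def campose(p,T=None): return np.array(p['pose']) if 'pose' in p else T@np.array(p['T_tool_cam'])
def ray(p,uv,C):
    d=np.array([(uv[0]-p['cx'])/p['fx'],(uv[1]-p['cy'])/p['fy']])
    s=d.copy()
    for _ in range(20): s=d/(1+p['k1']*(s@s))
    v=C[:3,:3]@np.array([s[0],-s[1],-1]); return C[:3,3],v
def onz(p,uv,z,C=None):
    C=campose(p) if C is None else C
    o,v=ray(p,uv,C); return o+v*(z-o[2])/v[2]
def proj(p,X,C):
    q=np.linalg.inv(C)@np.append(X,1); s=np.array([q[0],-q[1]])/-q[2]
    s=s*(1+p['k1']*(s@s)); return np.array([p['cx']+p['fx']*s[0],p['cy']+p['fy']*s[1]])
E
python3 - <<'E'
from h import *
o=get_obs();print(o)
for n in ['scene','side','wrist']:
    p=viewer.camera(n);save(p,n+'0');print(n,{k:v for k,v in p.items() if k!='color'})
E
```

```text
pics
{'clock': 0.0, 'qpos': array([-8.42297964e+01,  1.26759982e+01,  8.75267059e+01,  4.34449443e-04,
        7.99107262e+01, -7.22241357e+00]), 'joint_vel': array([ 0.01512933,  0.02895232, -0.01547808,  0.04228767,  0.04141054,
        0.13101681]), 'joint_torque': array([-2.14963118e-03, -4.94609141e+01, -3.87382078e+01,  6.96585956e-02,
        5.71877381e-02, -1.59834640e-04]), 'eef_pos': array([ 0.14047806, -0.60835875,  0.2214204 ]), 'tcp_rot': array([-9.01124765e+01,  1.46847804e-02, -1.67007474e+02]), 'wrist_force': array([0.05936776, 0.07575963, 0.28041689]), 'moment': array([0.05464164, 0.00510347, 0.02067849]), 'gripper_width': 0.08696167905203088}
scene {'fx': 378.17099283345823, 'fy': 378.17099283345823, 'cx': 316.9620244761865, 'cy': 197.35477544357323, 'k1': -0.05413844352991665, 'pose': array([[-5.92543773e-01,  5.34712318e-01, -6.02473745e-01,
        -2.22681282e-01],
       [-8.05537780e-01, -3.94137287e-01,  4.42453030e-01,
         4.80511474e-01],
       [-8.72282567e-04,  7.47488151e-01,  6.64274569e-01,
         8.21015291e-01],
       [ 0.00000000e+00,  0.0
[... 269 characters left out ...]
],
       [-0.33620874,  0.34651028, -0.87572502, -1.17413762],
       [-0.01446819,  0.92784408,  0.37268758,  0.53827054],
       [ 0.        ,  0.        ,  0.        ,  1.        ]]), 'shot': 2}
wrist {'fx': 291.460012532972, 'fy': 291.460012532972, 'cx': 324.4605854377518, 'cy': 198.29301367165965, 'k1': -0.019342287669666048, 'T_tool_cam': array([[-3.82645986e-04, -9.62116436e-01, -2.72638620e-01,
        -7.41990699e-02],
       [-4.14467338e-04,  2.72638769e-01, -9.62116381e-01,
        -1.62508460e-01],
       [ 9.99999841e-01, -2.55150168e-04, -5.03089968e-04,
        -1.20328390e-03],
       [ 0.00000000e+00,  0.00000000e+00,  0.00000000e+00,
         1.00000000e+00]]), 'shot': 3}
```

View pics/scene0.png

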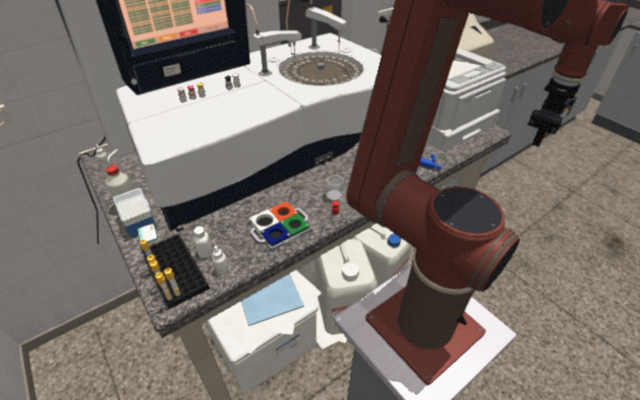

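View pics/side0.png

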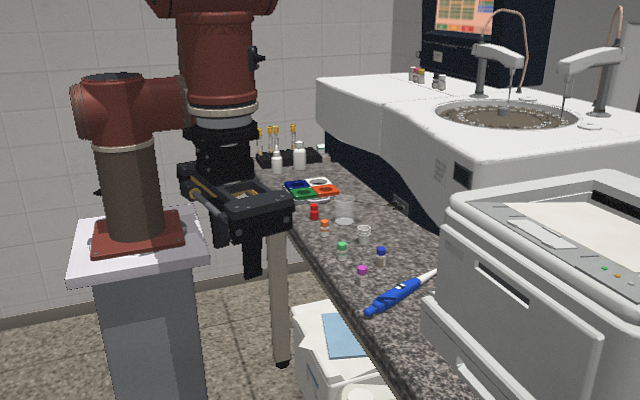

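View pics/wrist0.png

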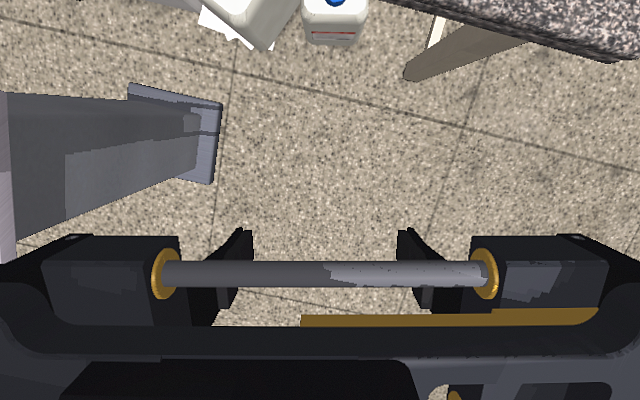

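Side picture: the caps are orange (324,224), green (342,246), blue (381,252) and violet (362,270). The red look-alike is at (314,212), the beaker at (345,210), the cups at (364,233) and the carrier at (312,188). The flat-capped bottle is near (299,157) and the dropper near (277,162). In the scene view the bottle is at (201,240) and the dropper at (218,260). Next I'll measure these.

Run:
```python
from h import *
def zo(n): return 0.004 if 'adapter' in n else 0
names=['vial_blue','vial_orange','vial_green','vial_violet','diluent_bottle','dropper_bottle','adapter_blue','adapter_orange','adapter_green','adapter_white']
for c in ['side','scene']:
    p=viewer.camera(c)
    for n in names:
        for l in viewer.landmark_of(n,p)[:2]:
            print(c,n,round(l['conf'],2),np.round(l['location'],1),onz(p,l['location'],zo(n)).round(4)[:2])
    if c=='side':
        cv2.imwrite('pics/side1.png',cv2.resize(p['color'][130:300,240:440,::-1],None,fx=4,fy=4,interpolation=cv2.INTER_CUBIC)[:600])
    else: cv2.imwrite('pics/scene1.png',cv2.resize(p['color'][170:290,170:370,::-1],None,fx=4,fy=4,interpolation=cv2.INTER_CUBIC)[:600])
```

```text
side vial_blue 0.56 [377.2 263.8] [ 0.4826 -0.3402]
side vial_orange 0.46 [324.5 238.9] [ 0.4178 -0.1897]
side vial_green 0.75 [344.2 259.3] [ 0.4239 -0.2967]
side vial_green 0.53 [312.7 218.5] [ 0.4296 -0.0703]
side vial_violet 0.76 [358.7 284.6] [ 0.4119 -0.4011]
side diluent_bottle 0.74 [297.9 171.8] [0.5044 0.2931]
side dropper_bottle 0.71 [277.2 173.8] [0.4358 0.2996]
side adapter_blue 0.73 [295.3 189.2] [0.4468 0.1363]
side adapter_orange 0.75 [325.2 193.1] [0.5184 0.0743]
side adapter_green 0.81 [303.2 194.7] [0.455  0.0862]
side adapter_white 0.75 [317.1 185.1] [0.5184 0.1444]
scene vial_green 0.59 [338.1 215.1] [ 0.4162 -0.07  ]
scene vial_green 0.47 [296.  227.9] [0.4482 0.0659]
scene diluent_bottle 0.59 [206.2 252.3] [0.5194 0.3239]
scene dropper_bottle 0.72 [218.7 271.3] [0.4375 0.3242]
scene adapter_blue 0.66 [279.  235.4] [0.4493 0.125 ]
scene adapter_blue 0.24 [280.4 216.7] [0.5129 0.08  ]
scene adapter_orange 0.57 [279.7 213.2] [0.5273 0.0735]
scene adapter_green 0.69 [298.2 228.2] [0.44   0.0633]
scene adapter_white 0.77 [265.3 222.2] [0.5199 0.1296]
```

View pics/side1.png

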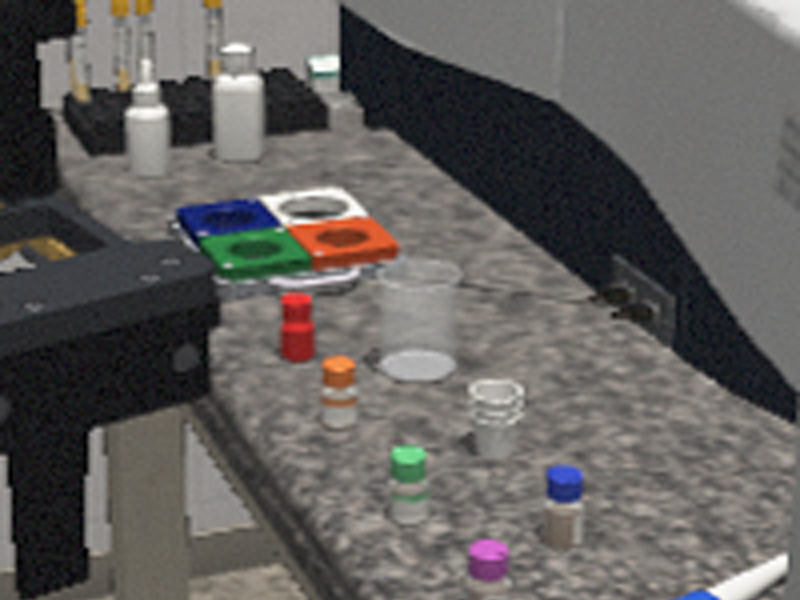

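View pics/scene1.png

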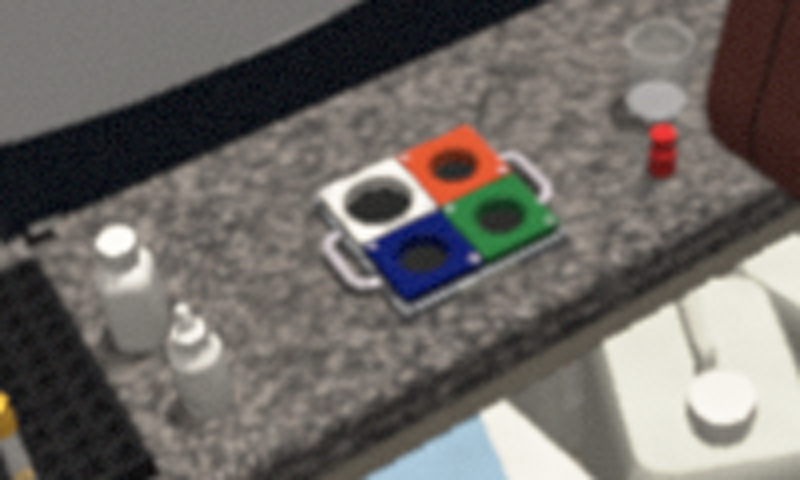

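The choices are clear. The caps are told apart by colour, with red and violet left alone. The flat-capped bottle sits at x≈0.51 (scene crop (125,290)), and the pointed dropper at x≈0.437. I'll bring the wrist camera over the vials with the camera towards the base (yaw 0), which keeps it clear of the overhang.

```bash
cat >> h.py <<'E'
def pose(k=1):
    o=get_obs(); return np.array(o['eef_pos']), o['tcp_rot'][2]
def plan(target,yaw,grip,start=None,y0=None,n=None,vmax=0.045):
    o=get_obs(); p=np.array(o['eef_pos']) if start is None else np.array(start,float)
    y=o['tcp_rot'][2] if y0 is None else y0
    dy=yaw-y; d=np.linalg.norm(np.array(target)-p)
    n=n or int(max(np.ceil(abs(dy)/8.5),np.ceil(d/vmax),1))
    rows=[]
    for i in range(n):
        k=n-i
        w=(np.array(target)-p)/k; a=np.radians(y)
        X=np.array([np.cos(a),np.sin(a),0]);Z=np.array([-np.sin(a),np.cos(a),0])
        s=np.round(100*np.array([w@X,-w[2],w@Z]),1); t=round(-(yaw-y)/k,1)
        rows.append([grip,*[float(q)+0.0 for q in s],t])
        p=p+(X*s[0]+Z*s[2]+np.array([0,0,-1])*s[1])/100; y=y-t
    for i in range(0,n,5): print(rows[i:i+5])
    print('end',p.round(4),round(y,1))
E
python3 -c "
from h import *
plan([0.42,-0.27,0.23],0,100,start=[0.141,-0.609,0.223],y0=-167.0)"
```

```text
[[100, -1.7, 0.0, -1.3, -8.3], [100, -1.9, 0.0, -1.1, -8.4], [100, -2.1, 0.0, -0.8, -8.3], [100, -2.1, 0.0, -0.5, -8.4], [100, -2.2, 0.0, -0.2, -8.3]]
[[100, -2.2, 0.0, 0.2, -8.4], [100, -2.1, -0.1, 0.5, -8.3], [100, -2.1, 0.0, 0.8, -8.4], [100, -1.9, -0.1, 1.1, -8.3], [100, -1.7, 0.0, 1.3, -8.4]]
[[100, -1.5, -0.1, 1.6, -8.3], [100, -1.3, 0.0, 1.8, -8.4], [100, -1.0, -0.1, 2.0, -8.3], [100, -0.7, 0.0, 2.1, -8.4], [100, -0.4, -0.1, 2.2, -8.3]]
[[100, -0.1, 0.0, 2.2, -8.4], [100, 0.2, -0.1, 2.2, -8.3], [100, 0.5, 0.0, 2.1, -8.4], [100, 0.8, -0.1, 2.0, -8.3], [100, 1.1, 0.0, 1.9, -8.4]]
end [ 0.4196 -0.2695  0.23  ] 0.0
```

servo_tool --pt "34 -1.7 0 -1.3 -8.3" --pt "34 -1.9 0 -1.1 -8.4" --pt "34 -2.1 0 -0.8 -8.3" --pt "34 -2.1 0 -0.5 -8.4" --pt "34 -2.2 0 -0.2 -8.3"

```text
clock: 1.75
eef_pos: [0.2098, -0.5232, 0.2226]
tcp_rot: [-90.0, -0.0, -125.0]
wrist_force: [-0.1, -0.4, -0.2]
gripper_width: 0.0552
```

servo_tool --pt "34 -2.2 0 0.2 -8.4" --pt "34 -2.1 -0.1 0.5 -8.3" --pt "34 -2.1 0 0.8 -8.4" --pt "34 -1.9 -0.1 1.1 -8.3" --pt "34 -1.7 0 1.3 -8.4"

```text
clock: 2.25
eef_pos: [0.2803, -0.4392, 0.2248]
tcp_rot: [-90.0, -0.0, -83.2]
wrist_force: [0.7, -0.8, 0.5]
gripper_width: 0.03
```

servo_tool --pt "34 -1.5 -0.1 1.6 -8.3" --pt "34 -1.3 0 1.8 -8.4" --pt "34 -1.0 -0.1 2.0 -8.3" --pt "34 -0.7 0 2.1 -8.4" --pt "34 -0.4 -0.1 2.2 -8.3"

```text
clock: 2.75
eef_pos: [0.3515, -0.3541, 0.2276]
tcp_rot: [-90.0, -0.0, -41.5]
wrist_force: [-0.0, -0.5, 0.3]
gripper_width: 0.0295
```

servo_tool --pt "34 -0.1 0 2.2 -8.4" --pt "34 0.2 -0.1 2.2 -8.3" --pt "34 0.5 0 2.1 -8.4" --pt "34 0.8 -0.1 2.0 -8.3" --pt "34 1.1 0 1.9 -8.4"

```text
clock: 3.25
eef_pos: [0.4198, -0.2689, 0.2299]
tcp_rot: [-90.0, -0.0, 0.3]
wrist_force: [-0.9, -0.3, -0.1]
gripper_width: 0.03
```

```bash
cat > look.py <<'E'
from h import *
import sys
def look(names,tag,show=True):
    o=get_obs();T=Ttool(o);p=viewer.camera('wrist');C=campose(p,T)
    if show: save(p,tag)
    print(np.round(o['eef_pos'],4),np.round(o['tcp_rot'],2),o['clock'])
    for n in names:
        z=0.004 if 'adapter' in n else 0
        for l in viewer.landmark_of(n,p)[:2]:
            print(n,round(l['conf'],2),np.round(l['location'],1),onz(p,l['location'],z,C).round(4)[:2])
    return p,C,T
E
python3 - <<'E'
from look import *
look(['vial_blue','vial_orange','vial_green','vial_violet'],'w1')
E
```

```text
[ 0.4198 -0.2689  0.2299] [-9.003e+01 -3.000e-02  3.400e-01] 3.25
vial_blue 0.82 [270.6 217. ] [ 0.4842 -0.3446]
vial_orange 0.59 [396.7 173.8] [ 0.4204 -0.1692]
vial_green 0.71 [469.3 180.5] [ 0.4291 -0.0678]
vial_green 0.61 [309.2 171.6] [ 0.4182 -0.2889]
vial_violet 0.82 [227.3 171.3] [ 0.4184 -0.4009]
```

View pics/w1.png

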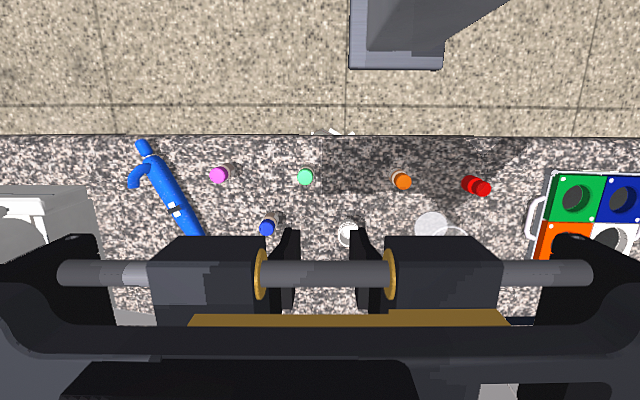

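The wrist view shows violet (219,175), green (305,177), orange (402,181), red (476,186), blue (267,227), cups (348,233), beaker (435,230) and the carrier at right. I'll refine the positions by cap colour.

```bash
cat >> look.py <<'E'
HUE={'blue':(108,128),'orange':(8,18),'green':(55,85),'violet':(140,160)}
def caps(p,C,z=0.037):
    h=cv2.cvtColor(cv2.GaussianBlur(p['color'],(3,3),0),cv2.COLOR_RGB2HSV)
    for n,(a,b) in HUE.items():
        m=cv2.inRange(h,(a,110,70),(b,255,255))
        k,l,st,ce=cv2.connectedComponentsWithStats(m)
        for i in range(1,k):
            if st[i,4]>60:
                print(n,ce[i].round(1),st[i].tolist(),onz(p,ce[i],z,C).round(4)[:2])
E
python3 - <<'E'
from look import *
p,C,T=look([],'w2',False)
caps(p,C)
E
```

```text
[ 0.419  -0.2699  0.2296] [-9.003e+01  1.000e-02 -1.200e-01] 3.5
blue [145.1 149. ] [135, 141, 19, 18, 161] [ 0.3816 -0.4875]
blue [167.8 192.3] [128, 157, 78, 80, 1450] [ 0.4361 -0.4676]
blue [621.  198.7] [597, 174, 43, 47, 1420] [0.4455 0.1144]
blue [267.6 228.5] [260, 221, 16, 16, 205] [ 0.4853 -0.3434]
orange [403.3 181.1] [395, 173, 18, 17, 245] [ 0.4222 -0.1706]
orange [560.1 234.1] [536, 219, 59, 41, 1026] [0.4945 0.0444]
green [306.2 178. ] [299, 170, 14, 16, 114] [ 0.4181 -0.2917]
green [576.1 195.9] [545, 173, 63, 48, 2108] [0.4417 0.0536]
violet [219.2 176.2] [211, 169, 18, 16, 200] [ 0.4156 -0.3999]
```

```bash
python3 -c "
from h import *
plan([0.484,-0.344,0.11],0,37)"
```

```text
[[37, 1.6, 3.0, -1.8, np.float64(-0.0)], [37, 1.6, 3.0, -1.9, np.float64(-0.0)], [37, 1.7, 3.0, -1.8, np.float64(-0.1)], [37, 1.6, 3.0, -1.9, np.float64(-0.0)]]
end [ 0.4837 -0.3442  0.1096] -0.0
```

servo_tool --pt "37 1.6 3.0 -1.8 0" --pt "37 1.6 3.0 -1.9 0" --pt "37 1.7 3.0 -1.8 0" --pt "37 1.6 3.0 -1.9 0"

```text
clock: 3.95
eef_pos: [0.4842, -0.3453, 0.1085]
tcp_rot: [-90.0, -0.0, -0.2]
wrist_force: [-0.2, -0.8, 1.2]
gripper_width: 0.0321
```

Run:
```python
from look import *
p,C,T=look(['vial_blue'],'w3')
caps(p,C,0.037)
```

```text
[ 0.4842 -0.3453  0.1085] [-9.003e+01 -2.000e-02 -1.700e-01] 3.95
vial_blue 0.94 [325.2 194.3] [ 0.4817 -0.3436]
blue [165.2 144. ] [109, 73, 119, 161, 3115] [ 0.4297 -0.4712]
blue [197.9 218.6] [178, 190, 41, 47, 81] [ 0.4929 -0.4526]
blue [325.2 209.9] [314, 197, 24, 26, 478] [ 0.4853 -0.3437]
orange [517.6 131.2] [514, 120, 12, 24, 68] [ 0.4204 -0.1915]
orange [534.5 133. ] [524, 121, 35, 27, 316] [ 0.4217 -0.1777]
green [388.  126.7] [377, 115, 27, 25, 158] [ 0.4171 -0.2944]
violet [258.8 124.4] [242, 113, 25, 26, 142] [ 0.4151 -0.3954]
```

View pics/w3.png

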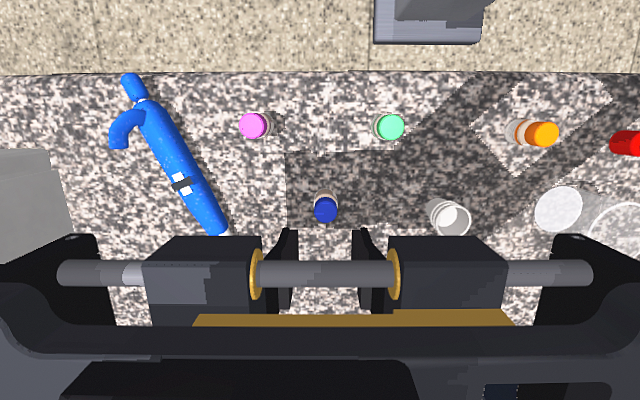

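The blue cap is at (325,210), centred between the fingertips. Going straight down.

servo_tool --pt "37 0 3.0 0.1 0" --pt "37 0 3.0 0 0" --pt "37 0 2.0 0 0" --pt "37 0 1.0 0 0" --pt "37 0 0 0 0"

```text
clock: 4.55
eef_pos: [0.4832, -0.3423, 0.019]
tcp_rot: [-89.9, 0.1, -0.1]
wrist_force: [-0.5, -0.1, -0.2]
gripper_width: 0.0324
```

servo_tool --pt "10 0 0 0 0" --pt "10 0 0 0 0" --pt "10 0 0 0 0" --pt "10 0 0 0 0" --force 15

```text
clock: 4.95
eef_pos: [0.4853, -0.3436, 0.0213]
tcp_rot: [-90.1, -0.1, -0.0]
wrist_force: [-0.1, -1.0, 5.9]
gripper_width: 0.0187
```

servo_tool --pt "10 0 0 0 0" --pt "10 0 0 0 0"

```text
clock: 5.15
eef_pos: [0.4853, -0.3436, 0.0212]
tcp_rot: [-90.1, -0.1, -0.0]
wrist_force: [-0.9, -0.4, 6.2]
gripper_width: 0.0194
```

Run:
```python
from look import *
o=get_obs();print(o['eef_pos'],o['gripper_width'],o['wrist_force'])
p,C,T=look([],'w4')
p=viewer.camera('side');cv2.imwrite('pics/s4.png',cv2.resize(p['color'][190:310,290:450,::-1],None,fx=5,fy=5,interpolation=cv2.INTER_CUBIC))
```

```text
[ 0.48526963 -0.34361285  0.02122144] 0.019408050498233163 [-0.87247845 -0.40930482  6.19514578]
[ 0.4853 -0.3436  0.0212] [-90.12  -0.12  -0.  ] 5.15
```

View pics/w4.png

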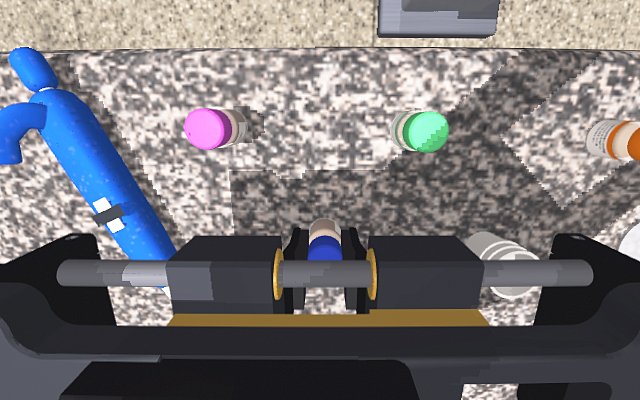

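View pics/s4.png

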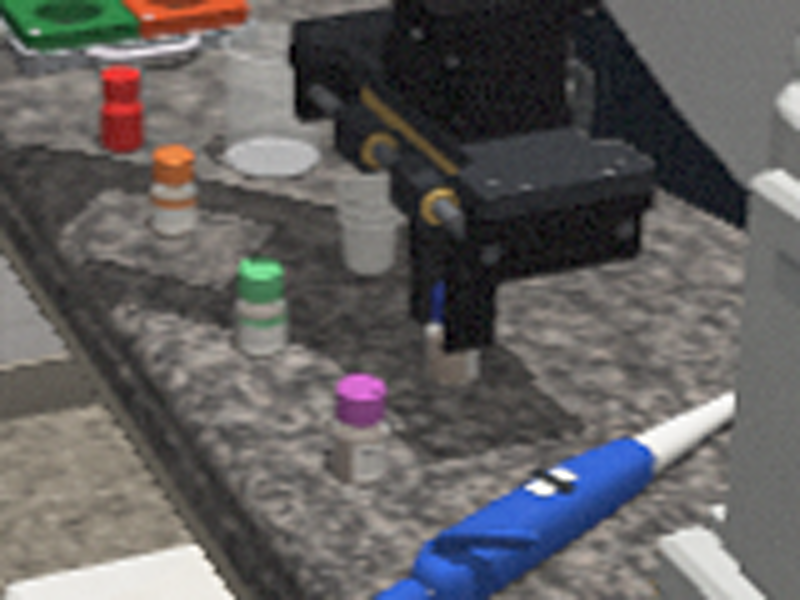

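The vial is held by its cap (width 19.4 mm, cap 20 mm). Lifting a little to check.

servo_tool --pt "10 0 -1.0 0 0" --pt "10 0 -2.0 0 0" --pt "10 0 -3.0 0 0" --pt "10 0 -4.0 0 0" --pt "10 0 0 0 0" --force 20

```text
clock: 5.75
eef_pos: [0.4873, -0.3452, 0.1265]
tcp_rot: [-90.4, -0.4, 0.0]
wrist_force: [0.5, -0.3, 0.4]
gripper_width: 0.0191
```

Run:
```python
from look import *
p,C,T=look([],'w5')
p=viewer.camera('side');cv2.imwrite('pics/s5.png',cv2.resize(p['color'][150:310,290:450,::-1],None,fx=3.7,fy=3.7,interpolation=cv2.INTER_CUBIC))
```

```text
[ 0.4873 -0.3452  0.1265] [-9.041e+01 -4.400e-01  1.000e-02] 5.75
```

View pics/w5.png

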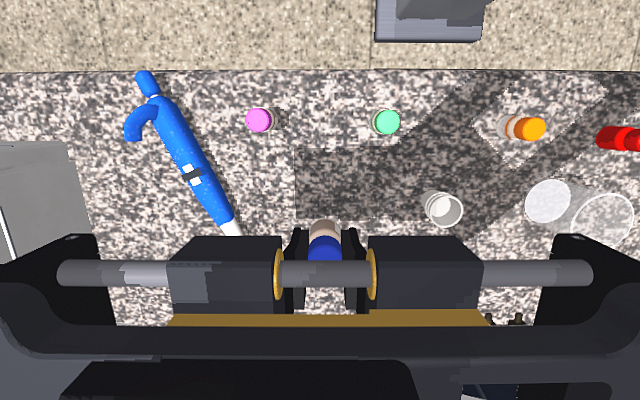

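View pics/s5.png

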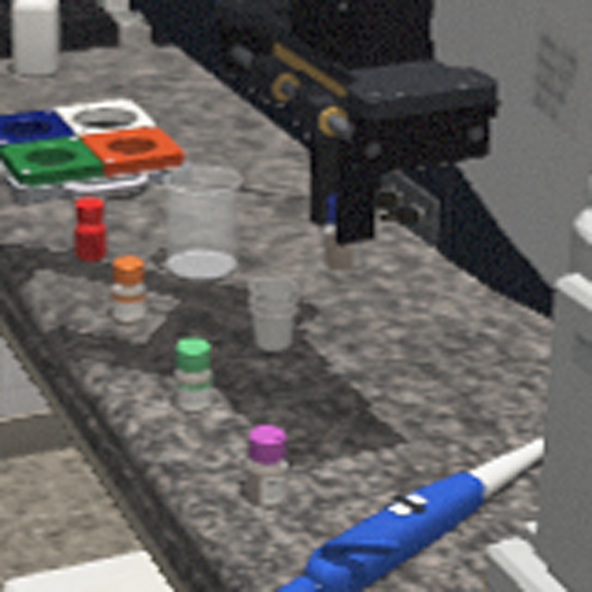

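Held upright and clear. Travelling to view the carrier.

servo_tool --pt "10 -1.2 -1.0 2.5 0" --pt "10 -1.2 -1.0 4.0 0" --pt "10 -1.2 -1.0 4.3 0" --pt "10 -1.2 0 4.5 0" --pt "10 -1.0 0 4.5 0"

```text
clock: 6.35
eef_pos: [0.4244, -0.1425, 0.1481]
tcp_rot: [-89.9, 0.1, -0.1]
wrist_force: [0.3, 0.5, -0.3]
gripper_width: 0.0188
```

servo_tool --pt "10 -1.0 0 4.5 0" --pt "10 -0.5 0 4.5 0" --pt "10 0 0 4.5 0" --pt "10 0 0 4.5 0" --pt "10 0 0 3.5 0"

```text
clock: 6.85
eef_pos: [0.4094, 0.0727, 0.1481]
tcp_rot: [-90.0, 0.2, 0.0]
wrist_force: [-0.0, 0.5, 0.3]
gripper_width: 0.019
```

servo_tool --pt "10 0 0 2.5 0" --pt "10 0 0 0 0" --pt "10 0 0 0 0"

```text
clock: 7.15
eef_pos: [0.4101, 0.0956, 0.1483]
tcp_rot: [-90.0, 0.2, 0.1]
wrist_force: [0.1, -0.3, -0.4]
gripper_width: 0.0189
```

Run:
```python
from look import *
p,C,T=look(['adapter_blue','adapter_orange','adapter_green','adapter_white'],'w6')
```

```text
[0.4101 0.0956 0.1483] [-90.03   0.16   0.11] 7.15
adapter_blue 0.88 [358.  221.4] [0.4481 0.1341]
adapter_green 0.74 [298.6 221.6] [0.4485 0.0676]
```

View pics/w6.png

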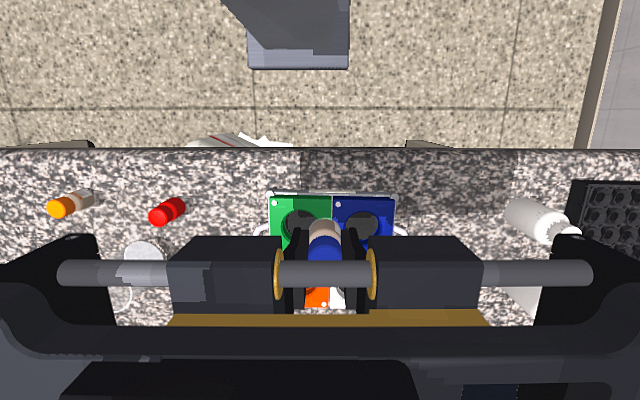

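Run:
```python
from look import *
im=cv2.imread('pics/w6.png')
cv2.imwrite('pics/c6.png',cv2.resize(im[180:330,240:420],None,fx=4,fy=4,interpolation=cv2.INTER_CUBIC)[:600])
```

```text
(no output)
```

View pics/c6.png

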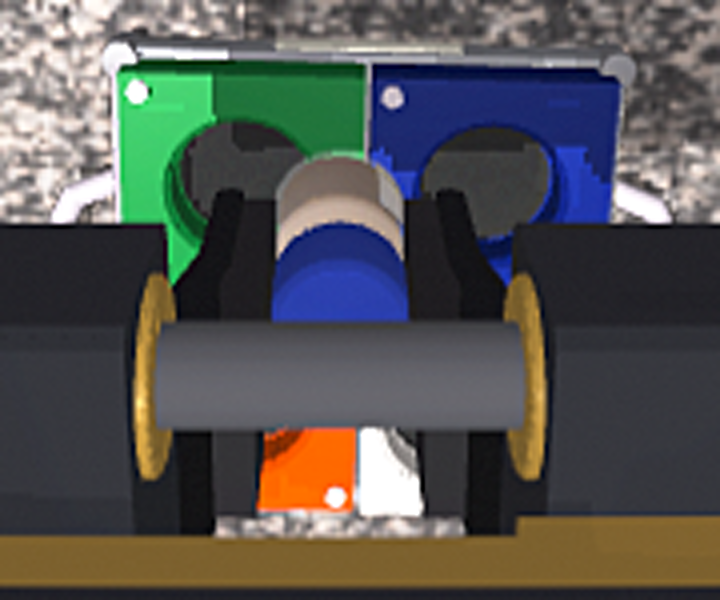

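The crop shows the blue block's near corners at about (333,196) and (395,198). The green's near-left corner is at (270,196), and the far end of the orange/white seam is at (329,308).

Run:
```python
from look import *
p=viewer.camera('wrist');o=get_obs();C=campose(p,Ttool(o))
for uv in [(333,196),(395.5,198.3),(270,196.3),(332.5,196),(329,308)]: print(uv,onz(p,uv,.022,C).round(4))
```

```text
(333, 196) [0.4156 0.1044 0.022 ]
(395.5, 198.3) [0.4181 0.1691 0.022 ]
(270, 196.3) [0.4158 0.0393 0.022 ]
(332.5, 196) [0.4156 0.1039 0.022 ]
(329, 308) [0.5506 0.1006 0.022 ]
```

Estimated pockets: blue (0.449,0.135), green (0.449,0.069), orange (0.516,0.069), white (0.516,0.135).

servo_tool --pt "10 2.0 0 2.0 0" --pt "10 1.9 2.0 1.9 0" --pt "10 0 3.5 0 0" --pt "10 0 3.5 0 0" --pt "10 0 0 0 0"

```text
clock: 7.95
eef_pos: [0.4459, 0.1334, 0.0549]
tcp_rot: [-90.1, 0.6, -0.1]
wrist_force: [-0.6, -0.7, -0.7]
gripper_width: 0.0187
```

Run:
```python
from look import *
p,C,T=look(['adapter_blue'],'w7')
p=viewer.camera('scene');cv2.imwrite('pics/c7.png',cv2.resize(p['color'][150:270,210:370,::-1],None,fx=5,fy=5,interpolation=cv2.INTER_CUBIC))
```

```text
[0.4459 0.1334 0.0549] [-9.007e+01  5.700e-01 -5.000e-02] 7.95
adapter_blue 0.73 [325.5 221.8] [0.4495 0.1352]
```

View pics/w7.png

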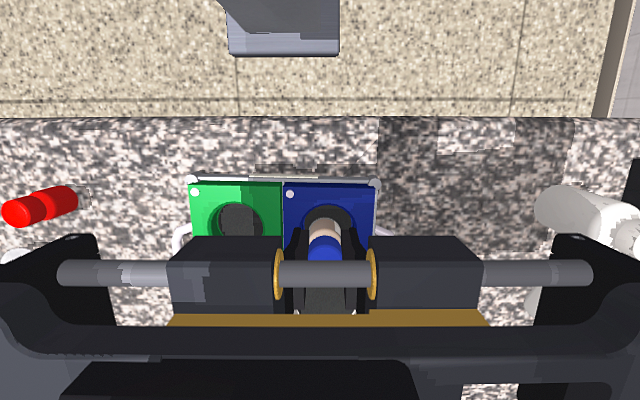

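View pics/c7.png

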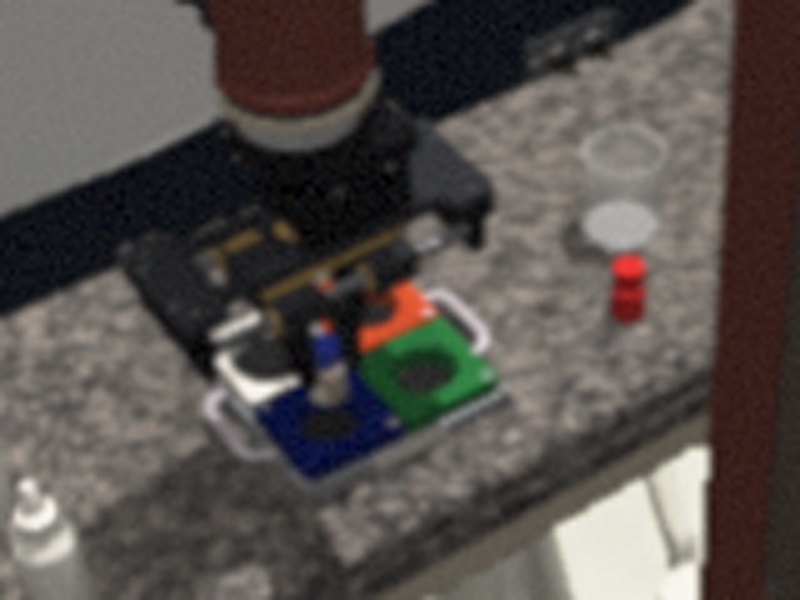

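servo_tool --pt "10 0.2 1.0 0.1 0" --pt "10 0 0.8 0 0" --pt "10 0 0 0 0" --pt "10 0 0 0 0"

```text
clock: 8.5
eef_pos: [0.4521, 0.1354, 0.0416]
tcp_rot: [-90.0, 0.0, -0.0]
wrist_force: [-0.4, 0.4, -0.1]
gripper_width: 0.0185
```

Run:
```python
from look import *
p,C,T=look(['adapter_blue'],'w8')
im=cv2.imread('pics/w8.png');cv2.imwrite('pics/c8.png',cv2.resize(im[150:310,220:420],None,fx=3.7,fy=3.7,interpolation=cv2.INTER_CUBIC))
```

```text
[0.4521 0.1354 0.0416] [-9.e+01  1.e-02 -1.e-02] 8.5
adapter_blue 0.85 [326.7 220.7] [0.4504 0.1381]
```

View pics/c8.png

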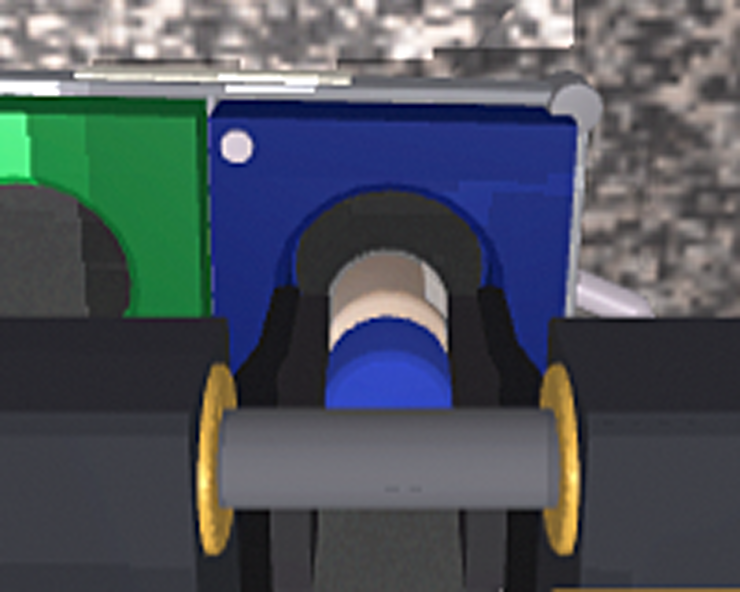

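servo_tool --pt "10 -0.1 0.5 0 0" --pt "10 0 0.5 0 0" --pt "10 0 0 0 0" --pt "10 0 0 0 0"

```text
clock: 9.0
eef_pos: [0.4509, 0.1354, 0.0312]
tcp_rot: [-90.0, 0.0, -0.0]
wrist_force: [0.6, 0.6, -0.2]
gripper_width: 0.0187
```

servo_tool --pt "10 0 0.1 0 0" --pt "10 0 0.1 0 0" --pt "10 0 0 0 0"

```text
clock: 9.3
eef_pos: [0.4512, 0.1354, 0.0295]
tcp_rot: [-90.0, 0.0, -0.0]
wrist_force: [0.3, -0.9, -0.5]
gripper_width: 0.0188
```

servo_tool --pt "10 0 0.1 0 0" --pt "10 0 0 0 0"

```text
clock: 9.5
eef_pos: [0.4516, 0.1354, 0.0292]
tcp_rot: [-90.0, -0.0, -0.0]
wrist_force: [-1.6, -0.0, 5.8]
gripper_width: 0.0188
```

servo_tool --pt "10 0 0.1 0 0" --pt "10 0 0 0 0"

```text
clock: 9.7
eef_pos: [0.452, 0.1355, 0.0291]
tcp_rot: [-90.0, -0.1, 0.0]
wrist_force: [-4.5, -1.2, 12.9]
gripper_width: 0.0189
```

servo_tool --pt "10 0 0.1 0 0" --pt "10 0 0 0 0"

```text
clock: 9.9
eef_pos: [0.4524, 0.1355, 0.0289]
tcp_rot: [-90.0, -0.1, 0.0]
wrist_force: [-5.1, -1.3, 19.7]
gripper_width: 0.0188
```

Contact at TCP z≈0.029, which is floor 0.008 plus the 0.021 grip offset, so the vial is on the pocket floor. Easing off, then opening a little.

servo_tool --pt "10 0 -0.3 0 0" --pt "10 0 0 0 0" --pt "30 0 0 0 0" --pt "37 0 0 0 0" --pt "40 0 0 0 0"

```text
clock: 10.4
eef_pos: [0.451, 0.1354, 0.0292]
tcp_rot: [-90.0, 0.0, -0.0]
wrist_force: [-0.5, -0.6, -0.2]
gripper_width: 0.032
```

servo_tool --pt "40 0 0 0 0" --pt "40 0 -1.5 0 0" --pt "40 0 -3.5 0 0" --pt "40 0 -4.0 0 0" --pt "37 -1.0 -3.0 -3.0 0"

```text
clock: 10.9
eef_pos: [0.4426, 0.1069, 0.1522]
tcp_rot: [-89.9, -0.2, 0.2]
wrist_force: [0.9, -0.4, 0.4]
gripper_width: 0.0334
```

Run:
```python
from look import *
p,C,T=look(['adapter_blue','adapter_orange','adapter_green','adapter_white'],'w9')
```

```text
[0.4426 0.1069 0.1522] [-89.93  -0.17   0.16] 10.9
adapter_blue 0.77 [347.9 191.9] [0.4484 0.1339]
adapter_orange 0.58 [290.4 249. ] [0.5176 0.0685]
adapter_green 0.92 [286.2 191.7] [0.4484 0.066 ]
adapter_white 0.86 [349.3 245.2] [0.5125 0.1372]
```

View pics/w9.png

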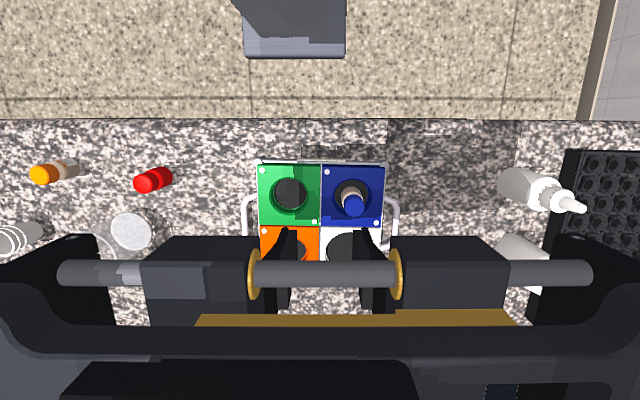

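The blue vial stands in the blue pocket (352,200). Now the orange one.

servo_tool --pt "37 -0.5 0 -3.5 0" --pt "37 -0.5 0.5 -4.5 0" --pt "37 -0.5 1.0 -4.5 0" --pt "37 -0.5 1.0 -4.5 0" --pt "37 0 1.0 -4.5 0"

```text
clock: 11.65
eef_pos: [0.4197, -0.11, 0.1124]
tcp_rot: [-89.9, 0.2, 0.0]
wrist_force: [0.6, -1.1, 0.1]
gripper_width: 0.0324
```

servo_tool --pt "37 0 1.0 -4.0 0" --pt "37 0 0 -2.5 0" --pt "37 0 0 0 0" --pt "37 0 0 0 0"

```text
clock: 12.05
eef_pos: [0.4203, -0.1737, 0.1029]
tcp_rot: [-89.9, 0.2, -0.1]
wrist_force: [-0.5, 0.4, 0.7]
gripper_width: 0.0321
```

Run:
```python
from look import *
p,C,T=look(['vial_orange'],'w10')
caps(p,C,0.037)
```

```text
[ 0.4203 -0.1737  0.1029] [-8.986e+01  1.600e-01 -7.000e-02] 12.05
vial_orange 0.73 [323.6 198.3] [ 0.4199 -0.1733]
vial_orange 0.6 [638.9 228.8] [0.4522 0.1428]
blue [ 15.2 230.1] [0, 192, 41, 67, 1280] [ 0.4375 -0.4384]
blue [631.8 234.8] [620, 200, 20, 61, 683] [0.4428 0.094 ]
orange [327.1 212.9] [316, 200, 24, 27, 524] [ 0.422  -0.1704]
orange [534.2 303.1] [528, 287, 14, 37, 271] [0.5102 0.0207]
green [180.4 207.3] [167, 195, 28, 25, 449] [ 0.417  -0.2915]
green [590.3 219.5] [541, 197, 93, 63, 2907] [0.4285 0.0529]
violet [ 53.3 205. ] [37, 193, 34, 25, 655] [ 0.4149 -0.3985]
```

View pics/w10.png

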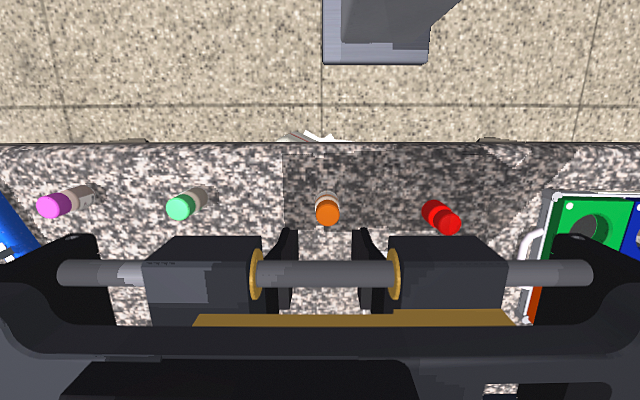

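servo_tool --pt "37 0.1 3.0 0.2 0" --pt "37 0 3.0 0 0" --pt "37 0 1.5 0 0" --pt "37 0 0.6 0 0" --pt "37 0 0 0 0"

```text
clock: 12.65
eef_pos: [0.4218, -0.1712, 0.0229]
tcp_rot: [-89.9, 0.1, 0.1]
wrist_force: [-0.0, -0.5, -0.1]
gripper_width: 0.032
```

servo_tool --pt "10 0 0 0 0" --pt "10 0 0 0 0" --pt "10 0 0 0 0" --pt "10 0 0 0 0" --force 20

```text
clock: 13.05
eef_pos: [0.423, -0.173, 0.0245]
tcp_rot: [-90.1, -0.1, -0.0]
wrist_force: [-0.2, 0.4, 3.8]
gripper_width: 0.0187
```

servo_tool --pt "10 0 -1.0 0 0" --pt "10 0 -2.0 0 0" --pt "10 0 -3.0 0 0" --pt "10 0 -3.0 0 0" --pt "10 0 0 0 0"

```text
clock: 13.55
eef_pos: [0.4251, -0.1744, 0.1186]
tcp_rot: [-90.3, -0.4, -0.0]
wrist_force: [-0.5, 0.6, -0.5]
gripper_width: 0.0185
```

Run:
```python
from look import *
p,C,T=look([],'w11')
```

```text
[ 0.4251 -0.1744  0.1186] [-9.026e+01 -4.100e-01 -1.000e-02] 13.55
```

View pics/w11.png

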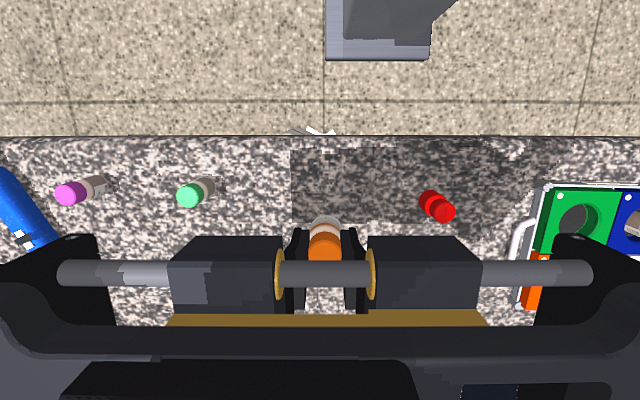

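Orange held upright. Now to the carrier.

servo_tool --pt "10 0.5 0 2.5 0" --pt "10 0.5 0 4.0 0" --pt "10 0.5 0 4.5 0" --pt "10 0.5 0 4.5 0" --pt "10 0.5 0 4.5 0"

```text
clock: 14.1
eef_pos: [0.4462, 0.0291, 0.1127]
tcp_rot: [-90.0, 0.1, -0.0]
wrist_force: [1.4, -1.8, 0.5]
gripper_width: 0.0186
```

servo_tool --pt "10 0.5 0.5 3.0 0" --pt "10 1.0 1.5 1.3 0" --pt "10 1.0 1.5 0 0" --pt "10 0 1.0 0 0" --pt "10 0 0 0 0"

```text
clock: 14.6
eef_pos: [0.4698, 0.0703, 0.0661]
tcp_rot: [-90.0, 0.3, -0.0]
wrist_force: [-0.5, -1.6, -1.0]
gripper_width: 0.0181
```

Run:
```python
from look import *
p,C,T=look(['adapter_orange','adapter_green'],'w12')
p=viewer.camera('side');cv2.imwrite('pics/s12.png',cv2.resize(p['color'][50:250,260:500,::-1],None,fx=3,fy=3,interpolation=cv2.INTER_CUBIC))
```

```text
[0.4698 0.0703 0.0661] [-9.0e+01  3.1e-01 -1.0e-02] 14.6
adapter_green 0.87 [321.8 187.4] [0.4487 0.0692]
```

View pics/w12.png

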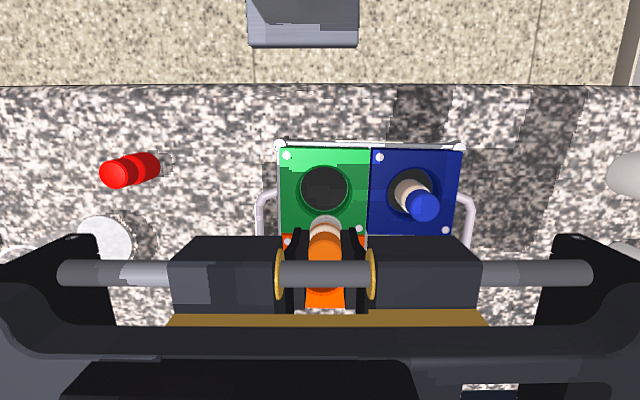

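View pics/s12.png

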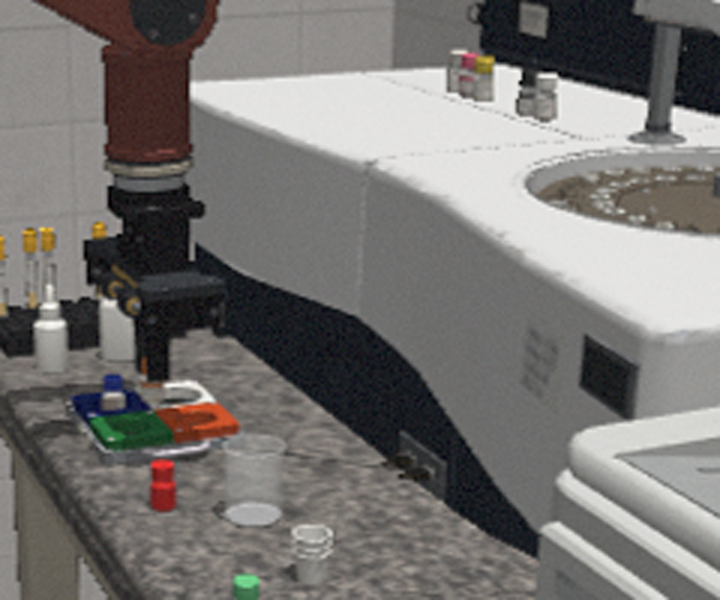

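Green pocket reads (0.4487,0.0692), so orange is at about (0.516,0.069). Sliding forward.

servo_tool --pt "10 1.5 0 0 0" --pt "10 1.5 0 0 0" --pt "10 1.4 0 0 0" --pt "10 0 0 0 0" --pt "10 0 0 0 0"

```text
clock: 15.3
eef_pos: [0.516, 0.0702, 0.0689]
tcp_rot: [-90.0, -0.0, -0.0]
wrist_force: [0.0, -0.2, -0.9]
gripper_width: 0.0183
```

Run:
```python
from look import *
p,C,T=look(['adapter_orange','adapter_green'],'w13')
im=cv2.imread('pics/w13.png');cv2.imwrite('pics/c13.png',cv2.resize(im[150:310,220:420],None,fx=3.7,fy=3.7,interpolation=cv2.INTER_CUBIC))
```

```text
[0.516  0.0702 0.0689] [-9.e+01 -0.e+00 -3.e-02] 15.3
adapter_orange 0.88 [321.1 211. ] [0.5159 0.0684]
adapter_green 0.88 [321.9 125.6] [0.4477 0.0692]
```

View pics/c13.png

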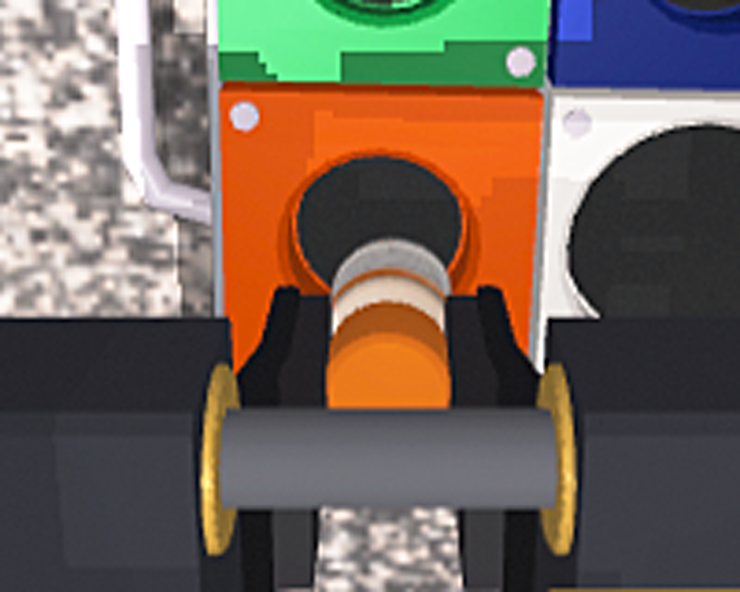

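servo_tool --pt "10 0 1.5 -0.1 0" --pt "10 0 1.2 0 0" --pt "10 0 0.6 0 0" --pt "10 0 0.1 0 0" --pt "10 0 0 0 0"

```text
clock: 15.95
eef_pos: [0.516, 0.0695, 0.0344]
tcp_rot: [-90.0, 0.0, -0.0]
wrist_force: [0.4, 0.1, -0.3]
gripper_width: 0.0185
```

servo_tool --pt "10 0 0.1 0 0" --pt "10 0 0 0 0"

```text
clock: 16.15
eef_pos: [0.5166, 0.0694, 0.0339]
tcp_rot: [-90.0, -0.0, -0.0]
wrist_force: [-0.0, 0.2, -0.6]
gripper_width: 0.0182
```

servo_tool --pt "10 0 0.1 0 0" --pt "10 0 0 0 0"

```text
clock: 16.35
eef_pos: [0.5164, 0.0694, 0.0327]
tcp_rot: [-90.0, -0.0, -0.0]
wrist_force: [-0.4, 0.5, 0.1]
gripper_width: 0.0184
```

servo_tool --pt "10 0 0.1 0 0" --pt "10 0 0 0 0"

```text
clock: 16.55
eef_pos: [0.517, 0.0695, 0.0325]
tcp_rot: [-90.0, -0.1, -0.0]
wrist_force: [-1.0, -0.1, 5.9]
gripper_width: 0.0183
```

servo_tool --pt "10 0 0.1 0 0" --pt "10 0 0 0 0"

```text
clock: 16.75
eef_pos: [0.5177, 0.0696, 0.0324]
tcp_rot: [-90.0, -0.1, -0.0]
wrist_force: [-3.4, 0.3, 10.9]
gripper_width: 0.0186
```

On the floor (TCP z 0.0325, as predicted). Releasing.

servo_tool --pt "10 0 -0.2 0 0" --pt "10 0 0 0 0" --pt "30 0 0 0 0" --pt "37 0 0 0 0" --pt "40 0 0 0 0"

```text
clock: 17.25
eef_pos: [0.516, 0.0694, 0.0322]
tcp_rot: [-90.0, 0.0, -0.0]
wrist_force: [-0.3, -0.5, -0.6]
gripper_width: 0.0319
```

servo_tool --pt "40 0 0 0 0" --pt "40 0 -1.5 0 0" --pt "40 0 -3.0 0 0" --pt "40 -2.0 -3.0 0 0" --pt "37 -4.0 -1.0 0 0"

```text
clock: 17.75
eef_pos: [0.4602, 0.0692, 0.1227]
tcp_rot: [-90.0, -0.5, -0.0]
wrist_force: [0.2, 0.2, 0.2]
gripper_width: 0.0337
```

Run:
```python
from look import *
p,C,T=look([],'w14')
```

```text
[0.4602 0.0692 0.1227] [-9.001e+01 -5.000e-01 -2.000e-02] 17.75
```

View pics/w14.png

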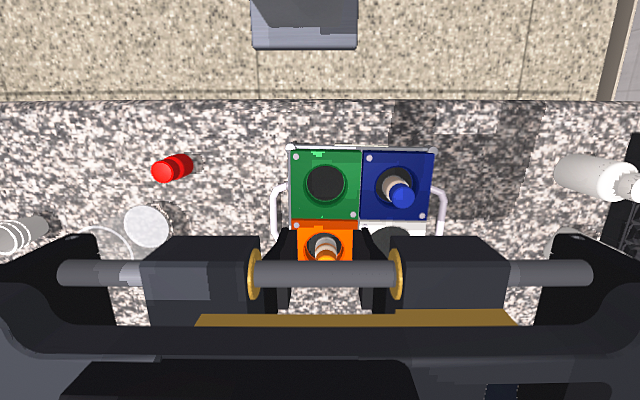

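Orange stands in its pocket (323,247). Now the green vial.

servo_tool --pt "37 -1.0 0 -3.5 0" --pt "37 -1.0 0.3 -4.5 0" --pt "37 -0.8 0.3 -4.7 0" --pt "37 0 0.3 -4.7 0" --pt "37 0 0.3 -4.7 0"

```text
clock: 18.3
eef_pos: [0.4282, -0.1535, 0.1067]
tcp_rot: [-90.0, -0.1, 0.0]
wrist_force: [0.6, 0.9, 0.7]
gripper_width: 0.0322
```

servo_tool --pt "37 0 0.3 -4.7 0" --pt "37 0 0 -4.5 0" --pt "37 0 0 -3.0 0" --pt "37 0 0 -1.8 0" --pt "37 0 0 0 0"

```text
clock: 18.8
eef_pos: [0.4283, -0.2935, 0.1032]
tcp_rot: [-90.0, -0.0, -0.1]
wrist_force: [0.2, 0.3, 0.1]
gripper_width: 0.0319
```

Run:
```python
from look import *
p,C,T=look(['vial_green'],'w15')
caps(p,C,0.037)
```

```text
[ 0.4283 -0.2935  0.1032] [-9.005e+01 -4.000e-02 -1.400e-01] 18.8
vial_green 0.74 [557.2 198.2] [ 0.4286 -0.0693]
vial_green 0.57 [326.7 185.4] [ 0.4158 -0.2905]
blue [ 86.  154.1] [69, 142, 30, 27, 359] [ 0.3809 -0.4816]
blue [127.8 209.3] [83, 166, 80, 95, 1915] [ 0.427  -0.4564]
blue [ 74.1 196. ] [57, 177, 37, 41, 789] [ 0.4154 -0.4996]
green [324.4 197.4] [313, 185, 24, 26, 472] [ 0.417  -0.2926]
violet [193.6 196. ] [179, 183, 29, 26, 447] [ 0.4156 -0.3996]
```

View pics/w15.png

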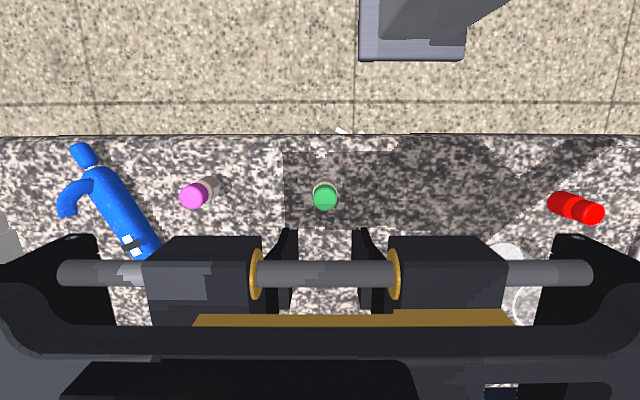

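Green is at (324,197), i.e. world (0.417,-0.292), so I shift x by -1.1 cm and descend.

servo_tool --pt "37 -1.1 2.0 0.1 0" --pt "37 0 3.0 0 0" --pt "37 0 2.2 0 0" --pt "37 0 1.0 0 0" --pt "37 0 0 0 0"

```text
clock: 19.4
eef_pos: [0.4164, -0.2884, 0.0193]
tcp_rot: [-89.9, 0.1, 0.1]
wrist_force: [-0.7, 0.7, -0.2]
gripper_width: 0.0324
```

servo_tool --pt "10 0 0 0 0" --pt "10 0 0 0 0" --pt "10 0 0 0 0" --pt "10 0 0 0 0" --force 20

```text
clock: 19.8
eef_pos: [0.4181, -0.2913, 0.0218]
tcp_rot: [-90.1, -0.1, -0.0]
wrist_force: [1.5, 0.6, 4.5]
gripper_width: 0.0185
```

servo_tool --pt "10 0 -1.0 0 0" --pt "10 0 -2.0 0 0" --pt "10 0 -3.0 0 0" --pt "10 0 -3.0 0 0" --pt "10 0 0 0 0"

```text
clock: 20.3
eef_pos: [0.4197, -0.293, 0.1159]
tcp_rot: [-90.3, -0.4, -0.0]
wrist_force: [0.4, -1.0, 0.2]
gripper_width: 0.0189
```

Run:
```python
from look import *
p,C,T=look([],'w16')
```

```text
[ 0.4197 -0.293   0.1159] [-9.035e+01 -3.500e-01 -1.000e-02] 20.3
```

View pics/w16.png

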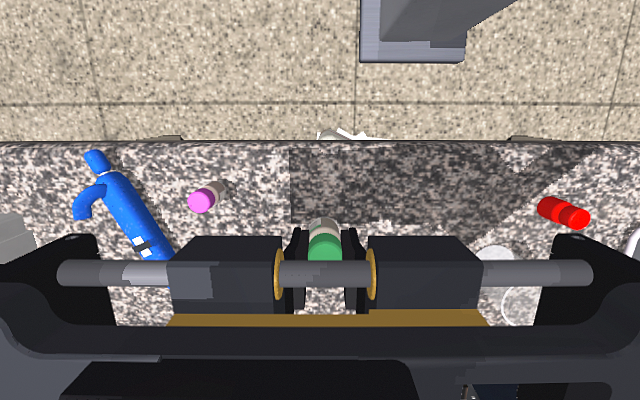

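Green held. To the green pocket (0.449,0.069).

servo_tool --pt "10 0.5 0 2.5 0" --pt "10 0.5 0 4.0 0" --pt "10 0.5 0 4.5 0" --pt "10 0.5 0 4.5 0" --pt "10 0.5 0 4.5 0"

```text
clock: 20.85
eef_pos: [0.4411, -0.0887, 0.1095]
tcp_rot: [-90.0, 0.1, -0.1]
wrist_force: [0.9, -0.2, -0.4]
gripper_width: 0.0185
```

servo_tool --pt "10 0.5 0 4.5 0" --pt "10 0 0 4.5 0" --pt "10 0 1.0 4.0 0" --pt "10 0 1.5 3.1 0" --pt "10 0 1.5 0 0"

```text
clock: 21.35
eef_pos: [0.446, 0.0737, 0.0693]
tcp_rot: [-89.9, 0.1, 0.2]
wrist_force: [-0.1, -0.2, -1.0]
gripper_width: 0.0191
```

servo_tool --pt "10 0 0 0 0" --pt "10 0 0 0 0"

```text
clock: 21.55
eef_pos: [0.4463, 0.0702, 0.0699]
tcp_rot: [-90.0, 0.1, -0.0]
wrist_force: [-0.8, 0.3, -0.3]
gripper_width: 0.0189
```

Run:
```python
from look import *
p,C,T=look(['adapter_green'],'w17')
im=cv2.imread('pics/w17.png');cv2.imwrite('pics/c17.png',cv2.resize(im[150:310,220:420],None,fx=3.7,fy=3.7,interpolation=cv2.INTER_CUBIC))
```

```text
[0.4463 0.0702 0.0699] [-9.001e+01  1.300e-01 -1.000e-02] 21.55
adapter_green 0.73 [318.2 211.7] [0.447  0.0661]
```

View pics/c17.png

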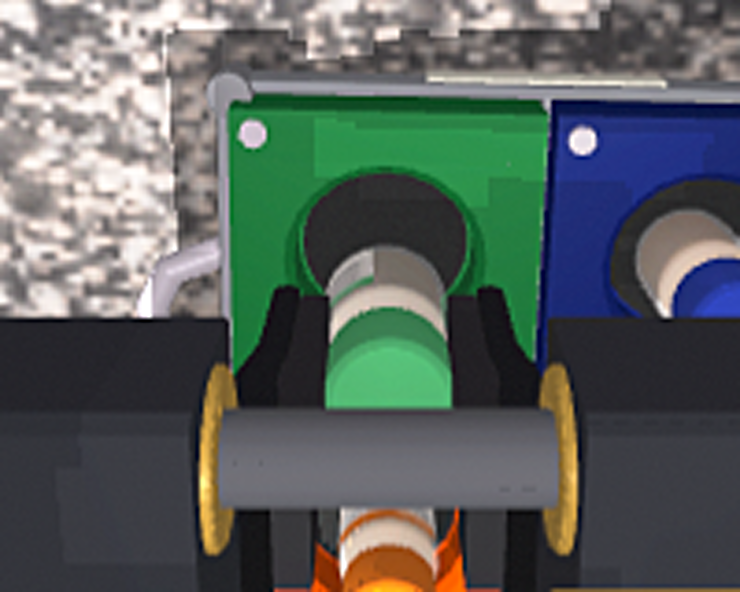

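servo_tool --pt "10 0.2 1.5 0 0" --pt "10 0 1.4 0 0" --pt "10 0 0.6 0 0" --pt "10 0 0.2 0 0" --pt "10 0 0 0 0"

```text
clock: 22.15
eef_pos: [0.4495, 0.0701, 0.0339]
tcp_rot: [-90.0, -0.0, -0.0]
wrist_force: [0.0, 0.0, -0.2]
gripper_width: 0.0188
```

servo_tool --pt "10 0 0.1 0 0" --pt "10 0 0 0 0" --pt "10 0 0.1 0 0" --pt "10 0 0 0 0"

```text
clock: 22.55
eef_pos: [0.4493, 0.0705, 0.0317]
tcp_rot: [-90.0, -0.0, -0.0]
wrist_force: [-0.2, -0.6, -0.2]
gripper_width: 0.0184
```

servo_tool --pt "10 0 0.1 0 0" --pt "10 0 0 0 0"

```text
clock: 22.75
eef_pos: [0.4491, 0.0705, 0.0304]
tcp_rot: [-90.0, 0.0, -0.0]
wrist_force: [-0.3, -0.7, -1.0]
gripper_width: 0.0183
```

servo_tool --pt "10 0 0.1 0 0" --pt "10 0 0 0 0"

```text
clock: 22.95
eef_pos: [0.4495, 0.0704, 0.0298]
tcp_rot: [-90.0, -0.0, -0.0]
wrist_force: [-0.3, -0.9, 3.6]
gripper_width: 0.0189
```

servo_tool --pt "10 0 0.1 0 0" --pt "10 0 0 0 0"

```text
clock: 23.15
eef_pos: [0.4499, 0.0703, 0.0296]
tcp_rot: [-90.0, -0.0, 0.0]
wrist_force: [-3.9, -0.0, 11.1]
gripper_width: 0.0191
```

servo_tool --pt "10 0 -0.2 0 0" --pt "10 0 0 0 0" --pt "30 0 0 0 0" --pt "37 0 0 0 0" --pt "40 0 0 0 0"

```text
clock: 23.65
eef_pos: [0.4491, 0.0704, 0.0303]
tcp_rot: [-90.0, 0.0, -0.0]
wrist_force: [-0.2, 0.7, 0.3]
gripper_width: 0.0318
```

servo_tool --pt "40 0 0 0 0" --pt "40 0 -1.5 0 0" --pt "40 0 -3.5 0 0" --pt "40 0 -4.5 0 0" --pt "70 -1.0 -4.5 2.0 0"

```text
clock: 24.15
eef_pos: [0.4395, 0.0892, 0.1717]
tcp_rot: [-90.0, 0.0, -0.1]
wrist_force: [1.1, 0.6, -0.1]
gripper_width: 0.0379
```

servo_tool --pt "70 -1.0 -4.5 4.0 0" --pt "70 0 -1.5 4.5 0" --pt "70 0 0 4.0 0" --pt "70 0 0 2.0 0" --pt "70 0 0 0 0"

```text
clock: 24.65
eef_pos: [0.4307, 0.2303, 0.2223]
tcp_rot: [-90.0, -0.0, 0.2]
wrist_force: [-0.8, -0.4, -0.2]
gripper_width: 0.0604
```

Run:
```python
from look import *
p,C,T=look(['diluent_bottle','dropper_bottle','adapter_white','adapter_blue','adapter_green'],'w18')
```

```text
[0.4307 0.2303 0.2223] [-8.996e+01 -1.000e-02  2.000e-01] 24.65
diluent_bottle 0.75 [392.9 238. ] [0.5233 0.3297]
dropper_bottle 0.95 [388.4 181. ] [0.44   0.3179]
adapter_white 0.82 [257.2 233.3] [0.5151 0.1371]
adapter_blue 0.61 [256.5 187.5] [0.4487 0.1401]
adapter_green 0.65 [386.5 179. ] [0.4364 0.3143]
adapter_green 0.59 [203.3 186.9] [0.4481 0.0682]
```

View pics/w18.png

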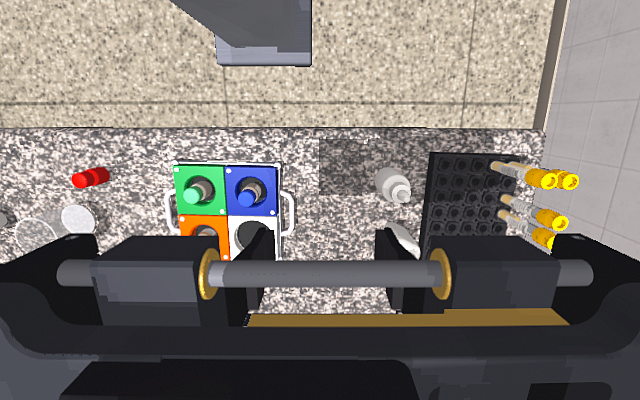

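All three vials stand. The dropper is at (392,187); the diluent bottle is partly hidden at (402,238), and the tubes stand at columns 500 and beyond. Shifting left for a clear view.

servo_tool --pt "70 1.0 0 3.0 0" --pt "70 1.0 0 3.5 0" --pt "70 1.0 0 1.5 0" --pt "70 0 0 0 0" --pt "70 0 0 0 0"

```text
clock: 25.45
eef_pos: [0.461, 0.3071, 0.2218]
tcp_rot: [-90.1, 0.1, -0.0]
wrist_force: [-0.4, -1.0, -0.6]
gripper_width: 0.0609
```

Run:
```python
from look import *
p,C,T=look(['diluent_bottle','dropper_bottle','adapter_white'],'w19')
im=cv2.imread('pics/w19.png');cv2.imwrite('pics/c19.png',cv2.resize(im[120:320,240:520],None,fx=2.8,fy=2.8,interpolation=cv2.INTER_CUBIC))
for uv in [(505,165),(507,203)]: print(onz(p,uv,.03,C))
p=viewer.camera('scene')
for l in viewer.landmark_of('diluent_bottle',p)[:2]: print('scene',l['conf'],onz(p,l['location'],0).round(4))
r=viewer.regions_of('diluent_bottle',p)[0]['rect'];print(r)
cv2.imwrite('pics/sc19.png',cv2.resize(p['color'][180:300,130:290,::-1],None,fx=5,fy=5,interpolation=cv2.INTER_CUBIC))
```

```text
[0.461  0.3071 0.2218] [-9.005e+01  6.000e-02 -3.000e-02] 25.45
dropper_bottle 0.74 [332.9 158.5] [0.4399 0.319 ]
adapter_white 0.58 [196.6 210.5] [0.5109 0.1316]
[0.44330027 0.53044796 0.03      ]
[0.49221403 0.5413073  0.03      ]
scene 0.85 [0.5269 0.3254 0.    ]
[204.2, 246.4, 16.7, 31.9]
```

View pics/c19.png

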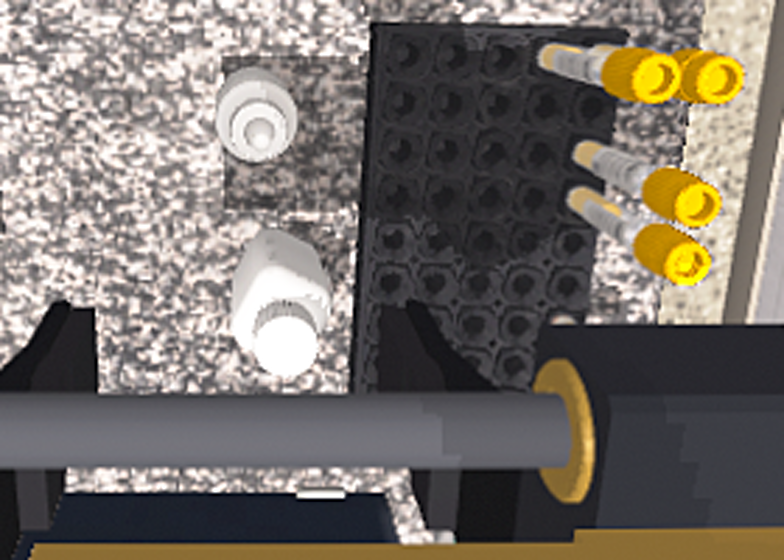

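View pics/sc19.png

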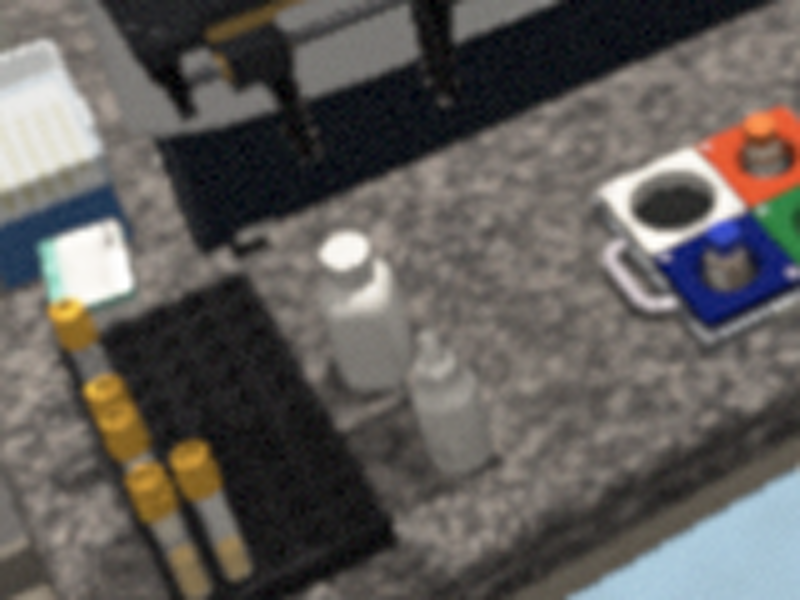

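The flat-cap bottle's cap is at about (342,243) in the wrist picture. The pointed dropper is at (333,165). I picked by the flat cap.

Run:
```python
from look import *
p,C,T=look([],'w20')
im=cv2.imread('pics/w20.png');cv2.imwrite('pics/c20.png',cv2.resize(im[190:265,290:390],None,fx=8,fy=8,interpolation=cv2.INTER_CUBIC))
print(onz(p,(342.1,243.2),.094,C))
print(proj(p,[0.52,.31,.094],C))
p=viewer.camera('scene')
# cap top in scene crop (345,250)/5+(130,180)
print(onz(p,(130+345/5,180+250/5),.094))
```

```text
[0.4611 0.3076 0.2224] [-8.999e+01 -2.000e-02 -4.000e-02] 25.8
[0.51899275 0.32774735 0.094     ]
[325.76187811 244.05884777]
[0.51734712 0.32539958 0.094     ]
```

View pics/c20.png

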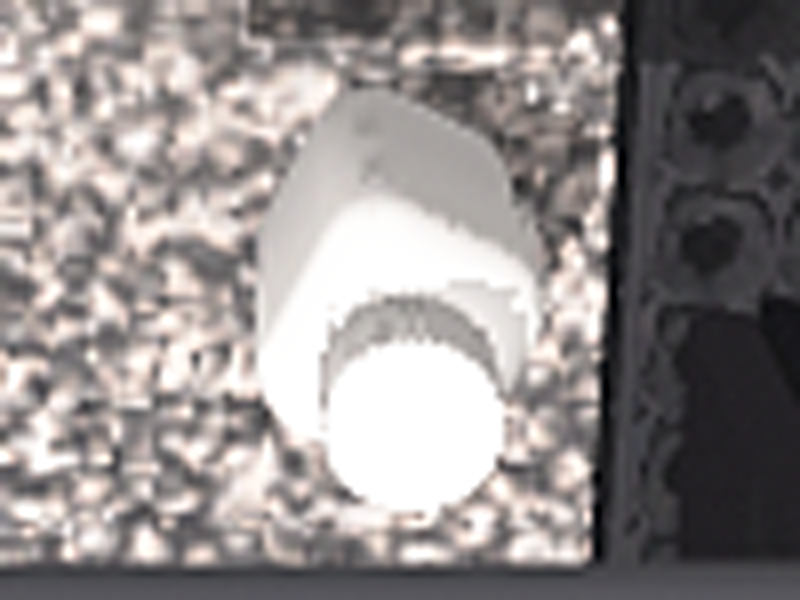

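The cap centre is at (0.518,0.327) and both cameras agree. The body is turned about 33°, so gripping its faces would swing the hand under the overhang. I'll grip the round cap from above at yaw 0, and the bottle hangs upright.

servo_tool --pt "58 2.0 1.0 1.0 0" --pt "58 2.0 2.5 0.9 0" --pt "58 1.7 3.0 0 0" --pt "58 0 2.3 0 0" --pt "58 0 0 0 0"

```text
clock: 26.4
eef_pos: [0.5156, 0.3257, 0.1297]
tcp_rot: [-90.2, 0.4, -0.0]
wrist_force: [-0.2, 0.2, -0.5]
gripper_width: 0.0506
```

servo_tool --pt "58 0 0 0 0" --pt "58 0 0 0 0"

```text
clock: 26.6
eef_pos: [0.5189, 0.3277, 0.1362]
tcp_rot: [-89.9, -0.1, 0.0]
wrist_force: [0.2, 0.4, 0.1]
gripper_width: 0.0508
```

Run:
```python
from look import *
p,C,T=look([],'w21')
im=cv2.imread('pics/w21.png');cv2.imwrite('pics/c21.png',cv2.resize(im[150:310,220:420],None,fx=3.7,fy=3.7,interpolation=cv2.INTER_CUBIC))
print(proj(p,[.518,.327,.094],C))
p=viewer.camera('side');cv2.imwrite('pics/s21.png',cv2.resize(p['color'][50:230,220:420,::-1],None,fx=3.3,fy=3.3,interpolation=cv2.INTER_CUBIC))
```

```text
[0.5189 0.3277 0.1362] [-8.993e+01 -1.500e-01  1.000e-02] 26.6
[322.1664305  219.41605642]
```

View pics/c21.png

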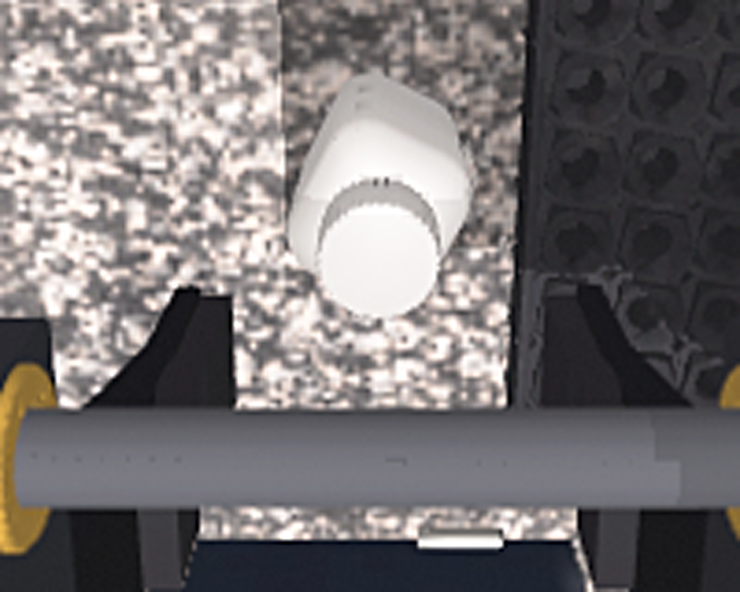

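View pics/s21.png

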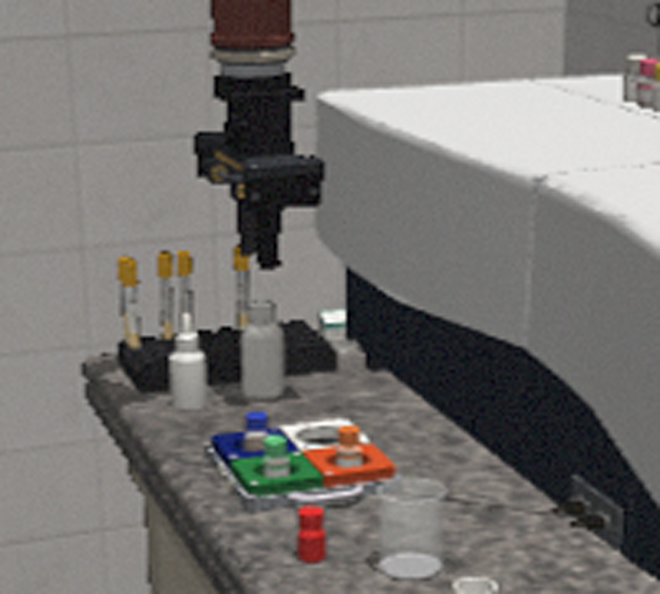

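Cap (322,221) is centred. Descending.

servo_tool --pt "58 0 2.0 -0.1 0" --pt "58 0 2.5 0 0" --pt "58 0 1.5 0 0" --pt "58 0 0 0 0" --pt "58 0 0 0 0"

```text
clock: 27.2
eef_pos: [0.5184, 0.3263, 0.0749]
tcp_rot: [-90.0, -0.0, 0.0]
wrist_force: [-0.5, -1.2, 1.0]
gripper_width: 0.0506
```

Run:
```python
from look import *
p,C,T=look([],'w22')
im=cv2.imread('pics/w22.png');cv2.imwrite('pics/c22.png',cv2.resize(im[150:310,220:420],None,fx=3.7,fy=3.7,interpolation=cv2.INTER_CUBIC))
```

```text
[0.5184 0.3263 0.0749] [-8.999e+01 -3.000e-02  0.000e+00] 27.2
```

View pics/c22.png

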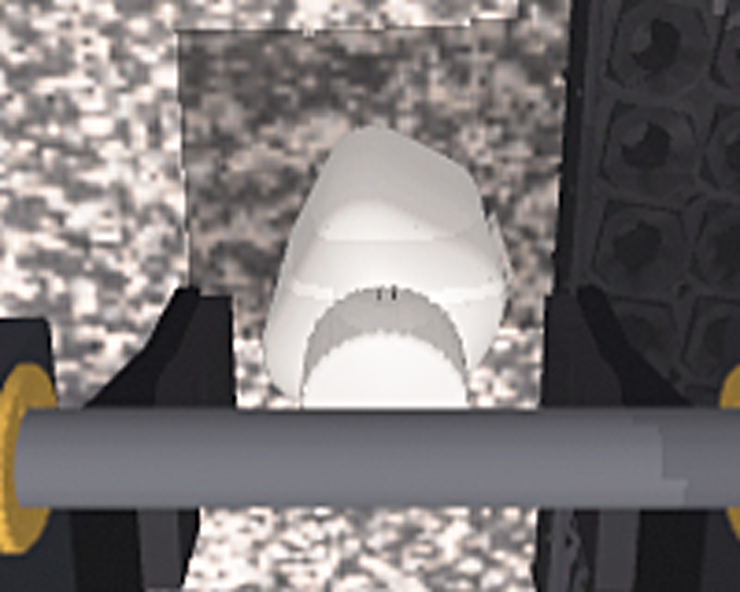

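servo_tool --pt "15 0 0 0 0" --pt "15 0 0 0 0" --pt "15 0 0 0 0" --pt "15 0 0 0 0" --pt "15 0 0 0 0" --force 30

```text
clock: 27.75
eef_pos: [0.5183, 0.3261, 0.0745]
tcp_rot: [-90.0, -0.0, -0.0]
wrist_force: [-0.9, -0.0, 1.7]
gripper_width: 0.0243
```

servo_tool --pt "15 0 0 0 0" --pt "15 0 0 0 0" --pt "15 0 -0.5 0 0" --pt "15 0 -1.0 0 0" --pt "15 0 0 0 0"

```text
clock: 28.25
eef_pos: [0.5191, 0.3266, 0.0909]
tcp_rot: [-89.9, -0.1, -0.0]
wrist_force: [-0.1, 0.2, -0.5]
gripper_width: 0.0248
```

Run:
```python
from look import *
p,C,T=look([],'w23')
p=viewer.camera('scene');cv2.imwrite('pics/s23.png',cv2.resize(p['color'][170:300,130:290,::-1],None,fx=4.5,fy=4.5,interpolation=cv2.INTER_CUBIC))
```

```text
[0.5191 0.3266 0.0909] [-89.94  -0.13  -0.  ] 28.25
```

View pics/w23.png

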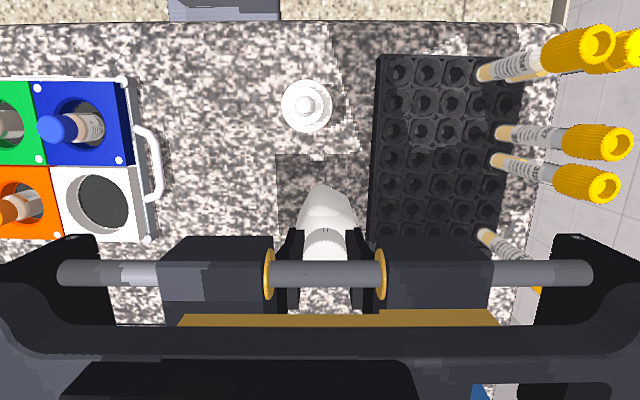

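View pics/s23.png

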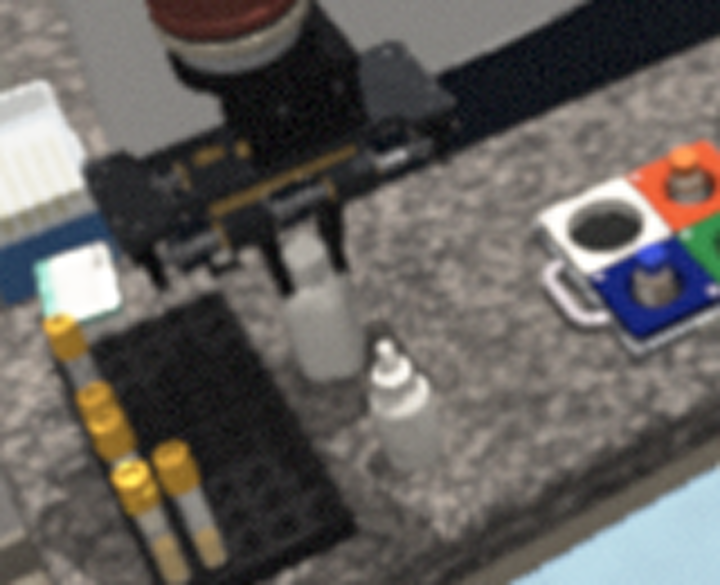

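Lifted and upright. Raising, backing off from the overhang, and moving right.

servo_tool --pt "15 -0.5 -2.0 0 0" --pt "15 -0.7 -2.0 -1.0 0" --pt "15 -0.5 -1.0 -3.0 0" --pt "15 0 0 -4.0 0" --pt "15 0 0 -4.0 0"

```text
clock: 28.85
eef_pos: [0.5009, 0.2053, 0.1396]
tcp_rot: [-90.0, -0.1, 0.1]
wrist_force: [0.1, 0.7, -1.7]
gripper_width: 0.0244
```

servo_tool --pt "15 0 0 -3.0 0" --pt "15 0 0 -1.5 0" --pt "15 0 0 0 0" --pt "15 0 0 0 0" --pt "15 0 0 0 0"

```text
clock: 29.35
eef_pos: [0.5011, 0.1621, 0.1392]
tcp_rot: [-90.0, 0.0, 0.0]
wrist_force: [0.2, 0.8, -1.4]
gripper_width: 0.024
```

Run:
```python
from look import *
p,C,T=look(['adapter_white','adapter_blue','adapter_green'],'w24')
```

```text
[0.5011 0.1621 0.1392] [-8.997e+01  0.000e+00  4.000e-02] 29.35
adapter_white 0.91 [298.8 203.9] [0.5164 0.1358]
adapter_blue 0.63 [297.1 139.5] [0.4488 0.1356]
adapter_green 0.95 [231.7 136.8] [0.4461 0.0699]
```

View pics/w24.png

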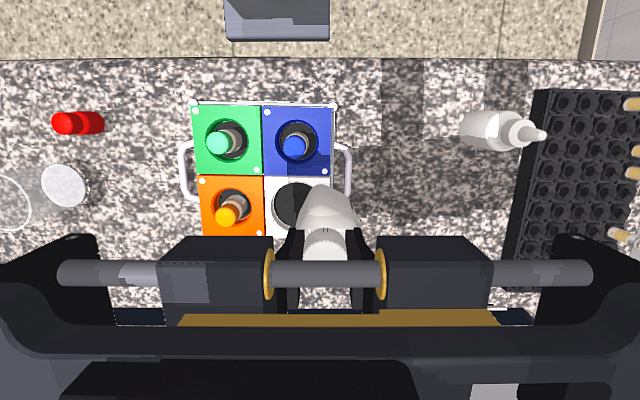

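The white pocket is at (298,204), world (0.516,0.1355). Moving over it, bottom just above the rim.

servo_tool --pt "15 0.7 0 -1.2 0" --pt "15 0.8 0.5 -1.5 0" --pt "15 0 1.5 0 0" --pt "15 0 1.2 0 0" --pt "15 0 0 0 0"

```text
clock: 30.05
eef_pos: [0.5138, 0.1339, 0.1041]
tcp_rot: [-90.0, 0.3, -0.0]
wrist_force: [-0.9, 0.5, -1.5]
gripper_width: 0.0247
```

servo_tool --pt "15 0 0.3 0 0" --pt "15 0 0 0 0" --pt "15 0 0 0 0"

```text
clock: 30.35
eef_pos: [0.5163, 0.1344, 0.1046]
tcp_rot: [-90.0, -0.0, 0.0]
wrist_force: [0.4, -0.4, -1.9]
gripper_width: 0.0244
```

Run:
```python
from look import *
p,C,T=look(['adapter_white'],'w25')
im=cv2.imread('pics/w25.png');cv2.imwrite('pics/c25.png',cv2.resize(im[130:310,220:420],None,fx=3.3,fy=3.3,interpolation=cv2.INTER_CUBIC))
for n,b in [('scene',(200,320,210,370)),('side',(130,220,260,380))]:
    p=viewer.camera(n);r0,r1,c0,c1=b
    cv2.imwrite(f'pics/{n}25.png',cv2.resize(p['color'][r0-30:r1-30,c0:c1,::-1],None,fx=5,fy=5,interpolation=cv2.INTER_CUBIC))
```

```text
[0.5163 0.1344 0.1046] [-9.e+01 -4.e-02  2.e-02] 30.35
adapter_white 0.93 [325.2 198. ] [0.5153 0.1361]
adapter_white 0.6 [253.1 195.9] [0.5133 0.0685]
```

View pics/c25.png

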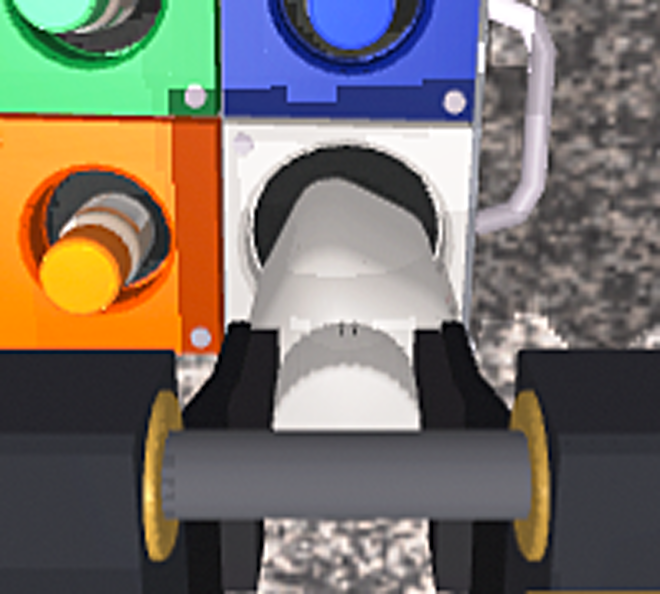

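View pics/scene25.png

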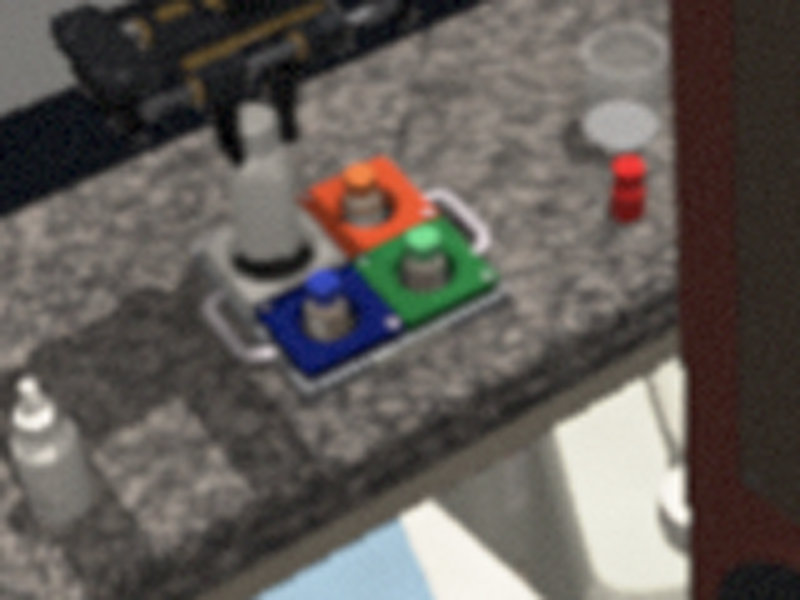

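View pics/side25.png

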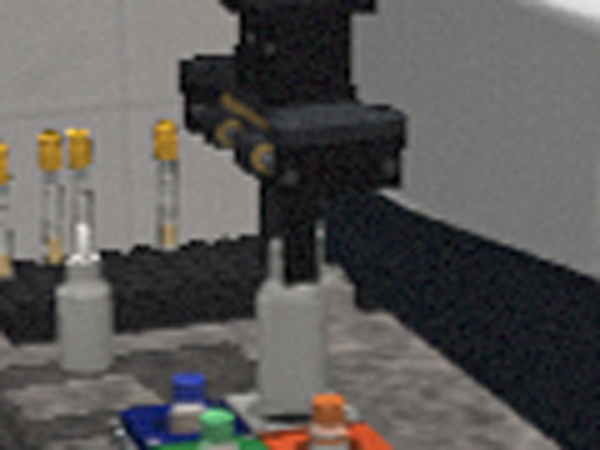

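Aligned to the pocket (pocket spans crop columns 250–447, with the bottle inside). Lowering in small steps and watching the force.

servo_tool --pt "15 0 0.4 0.1 0" --pt "15 0 0.4 0 0" --pt "15 0 0.2 0 0" --pt "15 0 0 0 0" --pt "15 0 0 0 0"

```text
clock: 31.05
eef_pos: [0.516, 0.1351, 0.094]
tcp_rot: [-90.0, 0.0, -0.0]
wrist_force: [0.5, 0.7, -2.0]
gripper_width: 0.0246
```

servo_tool --pt "15 0 0.3 0 0" --pt "15 0 0.2 0 0" --pt "15 0 0 0 0" --pt "15 0 0 0 0"

```text
clock: 31.45
eef_pos: [0.516, 0.1351, 0.0891]
tcp_rot: [-90.0, 0.0, -0.0]
wrist_force: [0.5, 0.9, -0.3]
gripper_width: 0.0242
```

servo_tool --pt "15 0 0.3 0 0" --pt "15 0 0.1 0 0" --pt "15 0 0 0 0" --pt "15 0 0 0 0"

```text
clock: 31.85
eef_pos: [0.516, 0.1351, 0.0851]
tcp_rot: [-90.0, 0.0, -0.0]
wrist_force: [0.5, -0.7, -1.1]
gripper_width: 0.0243
```

servo_tool --pt "15 0 0.1 0 0" --pt "15 0 0 0 0"

```text
clock: 32.05
eef_pos: [0.5161, 0.1351, 0.0841]
tcp_rot: [-90.0, 0.0, -0.0]
wrist_force: [0.3, 0.4, -0.6]
gripper_width: 0.0244
```

servo_tool --pt "15 0 0.1 0 0" --pt "15 0 0 0 0"

```text
clock: 32.25
eef_pos: [0.516, 0.1351, 0.0831]
tcp_rot: [-90.0, 0.0, -0.0]
wrist_force: [0.5, -0.0, -1.4]
gripper_width: 0.0244
```

servo_tool --pt "15 0 0.1 0 0" --pt "15 0 0 0 0"

```text
clock: 32.45
eef_pos: [0.5164, 0.1351, 0.0825]
tcp_rot: [-90.0, -0.0, -0.0]
wrist_force: [-1.2, -0.1, 1.3]
gripper_width: 0.0242
```

Contact at 0.0825, as predicted for the floor. One more millimetre to confirm, then release.

servo_tool --pt "15 0 0.1 0 0" --pt "15 0 0 0 0"

```text
clock: 32.65
eef_pos: [0.517, 0.1352, 0.0825]
tcp_rot: [-90.0, -0.1, -0.0]
wrist_force: [-2.2, -1.7, 6.2]
gripper_width: 0.0243
```

servo_tool --pt "15 0 -0.1 0 0" --pt "15 0 0 0 0" --pt "30 0 0 0 0" --pt "40 0 0 0 0" --pt "50 0 0 0 0"

```text
clock: 33.15
eef_pos: [0.5159, 0.1351, 0.0819]
tcp_rot: [-90.0, 0.0, -0.0]
wrist_force: [-1.0, -1.6, 0.8]
gripper_width: 0.0351
```

servo_tool --pt "55 0 0 0 0" --pt "55 0 0 0 0" --pt "55 0 -1.0 0 0" --pt "55 0 -2.0 0 0" --pt "55 0 -3.0 0 0"

```text
clock: 33.65
eef_pos: [0.5147, 0.1349, 0.1418]
tcp_rot: [-90.0, 0.2, -0.0]
wrist_force: [-0.4, 0.1, -0.1]
gripper_width: 0.0475
```

servo_tool --pt "55 0 -3.5 0 0" --pt "55 -1.0 -4.0 0 0" --pt "55 -3.0 -2.0 0 0" --pt "55 -3.0 0 0 0" --pt "55 -2.0 0 0 0"

```text
clock: 34.15
eef_pos: [0.4252, 0.1352, 0.239]
tcp_rot: [-90.0, -0.1, 0.0]
wrist_force: [0.1, -0.9, 0.2]
gripper_width: 0.048
```

Run:
```python
from look import *
p,C,T=look([],'w26')
for n,b in [('scene',(160,280,210,370)),('side',(130,290,260,420))]:
    p=viewer.camera(n);r0,r1,c0,c1=b
    cv2.imwrite(f'pics/{n}26.png',cv2.resize(p['color'][r0:r1,c0:c1,::-1],None,fx=3.7,fy=3.7,interpolation=cv2.INTER_CUBIC))
```

```text
[0.4252 0.1352 0.239 ] [-89.97  -0.14   0.  ] 34.15
```

View pics/w26.png

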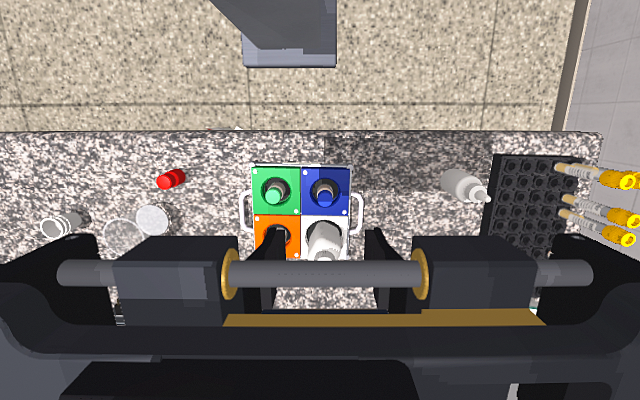

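View pics/scene26.png

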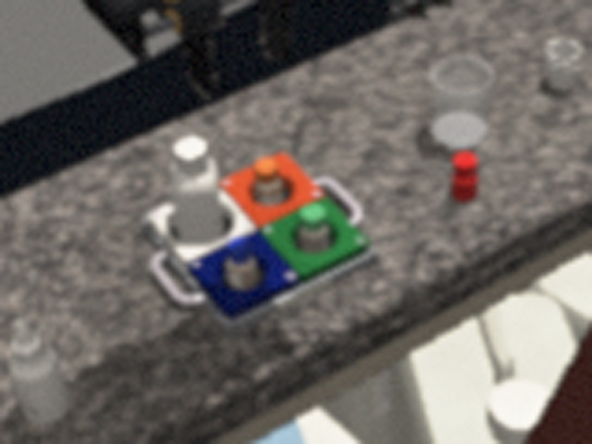

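View pics/side26.png

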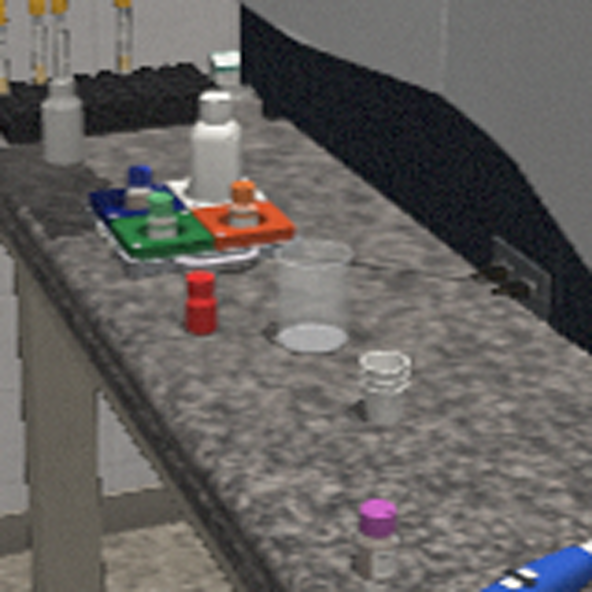

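All four stand upright in their own pockets (side crop: blue (139,180), green (160,205), orange (243,195), bottle (214,150)). The violet vial, dropper and red look-alike stand where they were. Settling the arm, then handing in.

servo_tool --pt "55 0 0 0 0" --pt "55 0 0 0 0" --pt "55 0 0 0 0"

```text
clock: 34.6
eef_pos: [0.4267, 0.135, 0.237]
tcp_rot: [-90.0, 0.0, -0.0]
wrist_force: [0.8, -0.6, -1.0]
gripper_width: 0.0478
```

```bash
python3 -c "
from h import *
print(get_obs()['clock'],get_obs()['wrist_force']);print(order.finish_job())"
```

```text
34.6 [ 0.76252231 -0.58820179 -0.97919129]
the job is handed in; nothing more can be done
None
```

I stood the blue, orange and green vials in the adapters of their own colour, then put the diluent bottle in the white adapter. I carried the bottle by its cap because its body was turned about 33°, and gripping the faces would have swung the hand under the analyser.

- **Seating:** each item met its pocket floor at the height I predicted from the grip. The highest wrist force I read was about 20 N, while confirming the blue vial was on its floor.
- **Last pictures:** the scene and side views, taken after the final release, show all four upright in their pockets. In the scene view the blue cap was hard to make out against its block, but the side view shows it clearly.
- **Left alone:** the violet vial, the dropper bottle and the red look-alike stand where they were.
- **Hand-in:** I handed in at 34.6 s with the arm clear of everything. No check failed. The networks' early position estimates differed from the wrist measurements, by up to about 30 mm for the diluent bottle, so I re-measured each position before using it.

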